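Weigh the caddy on the sprung hook scale

ROBOT

A 6-joint arm with a two-finger parallel gripper is mounted at the origin on a cart in front of the work surface, level with it; the furniture and walls round the work are solid. World frame = base frame: x ahead of the robot, y to its left, z up, the work surface at z = 0. Lengths are in m, angles in rad, forces in N, time in s.
With the tool pointing down it reaches from about 0.35 to 0.775 m from the base axis. Payload 5.5 kg.
Tool frame: the origin (TCP) lies midway between the tips of the shut fingers; the grasp point (between the pads) lies 19 mm behind it (env.tcp_to_grasp is the distance from the TCP to the grasp point, in m); z points along the fingers, y is the direction in which the jaws open and shut (so a half turn about z gives the same grasp; the last joint's range is limited). The gripper opens to 85 mm and grips with 20 to 120 N. Pads are 22 mm wide; open, the fingers measure 114 mm over their backs; the gripper's body (76 mm by 85 mm) begins 54 mm behind the grasp point. The pads swing forward as they close: fully open they stand 13 mm farther back than shut.
Start: joints at [-0.14, 0.313, 0.046, 1.304, 0, 1.431], TCP at [0.575, -0, 0.231] pointing down, gripper open.
Joint ranges: [-2.76, 2.76], [-0.86, 1.69], [-1.03, 1.26], [-2.2, 2.34], [-1.47, 1.5], [-3.14, 3.14]. Speed limits (rad/s): [2.57, 2.57, 3.14, 3.14, 3.14, 3.14].

INTERFACE

Orientations are given as a unit quaternion [w, x, y, z].
In Python, from workcell import get_state, viewer, hand_in, finder, env gives the robot as it stands.
- The arm moves only by the tool arm_command, never from a script. Its argument "motion" is a list of rows, each an object of numbers: "x", "y", "z": the shift along the tool's x, y, z in mm; "rx", "ry", "rz": the turn, a rotation vector about the tool's x, y, z in degrees; "hand": the closure, from -1 (fully open) to 1 (shut). A call has 1 to 10 rows; each row is the pose to reach, as a shift and turn from the pose commanded when the call began, along the tool's axes at that moment; what a row does not reach only later rows make up. A row lasts 1/8 s, in which the tool goes at most 62.5 mm and 10.7 degrees, less where a joint would pass 70% of its speed; a pose out of reach is approached as far as the arm can. A call with a gripper value outside its range is refused whole. The fingers move at their own pace and stop on an object; "force" is the grip in N (left out, the last holds). Time passes only in rows, so rows that repeat a pose let the fingers close. It gives the time, the measured TCP pose, the force and the opening at its end, in the units of the state.
- get_state(): the state, without advancing time (a new reading comes with each control period).
- viewer.read_camera(name): name is "scene" or "side" or "wrist"; returns a dict with "image" (420x560x3 uint8, red, green, blue), "z_map" (420x560 float32, m along the optical axis (not along the pixel's ray), 0 where there is no reading), "intrinsics" (3x3 intrinsics, pixels), "rvec" (rotation vector, rad) and "tvec" (3), from world to camera coordinates, as OpenCV has them. Camera axes: x right, y down, z forward; pixel columns grow to the right and rows downward; lengths in m; the calibration is good to about 2 mm. A picture is of the moment at which its call begins.
- hand_in(): hands the job in, once; it reports no verdict.
Trained networks look in a picture, given as the dict that the camera call returned (one of the last four; its "shot" number tells which), for a name from the list of things; names that differ only in an ending like _2 or _b are one class to them, and where a whole thing is asked for, a point or a joint stands for the part that bears it (a point fixed in the world has none). Each returns a list of dicts, best first, with "score" (0 to 1); they miss things now and then, are a little off and sometimes report something else, mostly with a low value. They report only what shows in the picture. A call takes as long as a camera call. They do not tell look-alikes from the thing itself.
- finder.find_in(picture, query): "at" ([column, row] in pixels, amid what is visible of it).
- finder.masks_of(picture, query): "region" (420x560 bool, what is visible of it) and "at" ([column, row] in pixels, amid what is visible of it).
The state is a dict: "clock": time; "joint_pos": joint angles; "qvel": joint speeds; "tau": joint torques, N m; "tcp_pos": TCP position; "orientation": TCP orientation; "wrist_force": force on the tool from outside, world axes, zero at the start; "ft_torque": the same for the moment, N m; "finger_gap": finger opening in m.
Only numpy, scipy, OpenCV 4.12 (cv2) and the standard library are available. Lean on these libraries where they do the work, as an engineer would, in place of code of your own. Each camera call takes 0.05 s, during which the arm holds its last target.

TASK

Check-weigh the small caddy: hang it by its wire hanger on the hook of the spring scale, easing its weight over so slowly that the hook never bounces or jumps, let go and leave it hanging untouched until it has been quite still for a second or two. Then take hold again, lift it slowly off the hook without snagging, and stand it gently upright in the middle of the saucer. Do not bottom the scale, and leave the mug and the sugar bowl alone.

Things in the scene. Friction and masses are not known exactly. Their poses are not given: they have to be found in the camera images.
- caddy: Loose steel tin, 63 mm in diameter, 62 mm high with its dark lid; its mass, under 0.9 kg, differs widely. On the lid a rigid hanger of 7 mm wire in the caddy's y-z plane: two uprights and a peaked top round an opening 41 mm wide and 44 mm high (z = 62 to 106.5 mm at the peak), a grip above it. Origin: centre of the underside; z up; the hook passes through along x, from either side.
- caddy_eye (a point): Underside of the hanger's peak, 106.5 mm above the caddy's underside: here the wire rests on the hook. Axes as the caddy's.
- caddy_grip (a point): Middle of the black flat-sided grip over the caddy's hanger, 134 mm above the caddy's underside (point is 27.5 mm above the eye). The grip is 24 mm along the caddy's x, 16 mm along its y, and spans z = 112 to 148 mm; pinch it across the 16 mm, fingertips not below z = 112 mm. Axes as the caddy's.
- scale: Fixed spring scale: grey column 40 x 56 mm, 288 mm high, on a dark base plate 170 x 120 x 14 mm whose front edge is 50 mm before the column axis. Origin: on the table, on the column axis. A sprung carriage with a hook slides on the column's front; the hook points along the scale's own -x (about towards the robot; yaw varies by 0.3 rad).
- hook_seat (a point): Top of the wire in the hook's dip, where a hanger rests: 130 mm in front (-x) of the column axis, 243.5 mm above the table when unloaded; moves with the hook; axes as the scale's. The hook is 7 mm wire; behind the dip its arm is 7 mm higher, and 26 mm in front it ends in an upturned tip, top 20 mm above this point: the hanger's opening must pass over the tip from the front.
- hook (a joint): Travel of the hook down its column in m: 0 unloaded (upper stop), 0.098 bottomed. Spring 110 N/m from 0, lightly damped: a hung caddy stretches it by 13 to 77 mm and bounces if let go before the hook carries its weight, or while pushed down. Delicate: the hook must never move faster than 0.06 m/s either way, be pushed beyond 0.09, or be loaded above 14 N.
- saucer: Loose plain white saucer, 135 mm in diameter, 15 mm high, shallow; its flat inner floor, 85 mm across, lies 6 mm above its underside. Origin: centre of its underside.
- mug: White mug 70 mm in diameter, 90 mm high, standing upside down near the table's front edge. A bystander. Origin under its middle.
- bowl: Small glass sugar bowl, 77 mm in diameter, 54 mm high. A bystander. Origin: centre of its underside.
There are look-alikes about, which are no part of the job. There is more than one size of the saucer; the job needs the smaller.

How it is judged:
By the outcome, as a careful person would: the job done as asked, in the order asked, and still so for the second after the job is handed in, with the robot touching nothing.
It also fails if it takes over 72 s, if anything falls off the work surface, if the arm or the gripper's body presses on something with over 40 N, if the wrist force passes 120 N, or if a joint passes its speed limit or range.

## Working session

There is one attempt and no reset: what is moved stays moved. The work goes in short steps, Python scripts to look and compute and a tool call to move; the robot and the scene stay as the last step left them, time stands still between calls to the robot, and variables do not carry over. Pictures are saved under pics/ and viewed, and the job is handed in when it is done.

Besides the shell and the picture viewer there is one more tool, called after "Emit:" by a JSON object that holds its "op" and its "data", one argument or row to a line. arm_command: Moves the arm, as the interface text tells. Its arguments: {"type":"object","properties":{"motion":{"type":"array","items":{"type":"object","properties":{"x":{"type":"number"},"y":{"type":"number"},"z":{"type":"number"},"rx":{"type":"number"},"ry":{"type":"number"},"rz":{"type":"number"},"hand":{"type":"number"}}}},"force":{"type":"number"}},"required":["motion"]}

```bash
ls; mkdir -p pics
cat > h.py <<'E'
import numpy as np,cv2
from workcell import get_state, viewer, hand_in, finder, env
def save(p,name,crop=None,s=1):
    im=p["image"][:,:,::-1]
    if crop: c0,c1,r0,r1=crop; im=im[r0:r1,c0:c1]
    if s!=1: im=cv2.resize(im,None,fx=s,fy=s,interpolation=cv2.INTER_CUBIC)
    cv2.imwrite("pics/"+name+".png",im)
def RT(p):
    return cv2.Rodrigues(np.array(p["rvec"],float))[0],np.array(p["tvec"],float).ravel()
def cloud(p,mask=None):
    z=p["z_map"]; K=np.array(p["intrinsics"]); R,t=RT(p)
    v,u=np.nonzero((z>0) if mask is None else (mask&(z>0)))
    d=z[v,u]; c=np.stack([(u-K[0,2])/K[0,0]*d,(v-K[1,2])/K[1,1]*d,d],1)
    return (c-t)@R,u,v
def proj(p,P):
    K=np.array(p["intrinsics"]);r=cv2.projectPoints(np.array(P,float).reshape(-1,3),np.array(p["rvec"],float),np.array(p["tvec"],float),K,None)[0]
    return r.reshape(-1,2)
E
python3 - <<'E'
from h import *
print(get_state(),env.tcp_to_grasp)
for n in ["scene","side"]:
    p=viewer.read_camera(n);save(p,n+"0");R,t=RT(p);print(n,-R.T@t)
    for q in ["caddy","scale","saucer","mug","bowl","hook_seat","caddy_grip","caddy_eye"]:
        for m in finder.masks_of(p,q):
            w,u,v=cloud(p,m["region"])
            if len(w): print(q,round(m["score"],2),np.round(m["at"]),len(w),np.round(np.median(w,0),3),np.round(np.percentile(w,2,0),3),np.round(np.percentile(w,98,0),3))
E
```

```text
pics
{'clock': 0.0, 'joint_pos': array([-1.39587230e-01,  3.13969027e-01,  4.49860968e-02,  1.30360801e+00,
       -1.85366768e-05,  1.43119472e+00]), 'qvel': array([ 1.66769426e-03, -2.58428051e-04, -2.93327692e-05,  6.39856828e-04,
       -1.22867297e-03,  6.04564615e-05]), 'tau': array([-2.90074182e-03, -4.80629075e+01,  2.98531097e+01,  1.95313990e-02,
       -3.83516899e-04, -4.27451073e-05]), 'tcp_pos': array([5.74488276e-01, 6.39926778e-05, 2.30429637e-01]), 'orientation': array([-7.11027390e-04,  7.07101407e-01,  7.07111586e-01, -5.47438646e-04]), 'wrist_force': array([-0.45758968,  0.79111447,  0.30224361]), 'ft_torque': array([-0.0477631 ,  0.04217682, -0.00653661]), 'finger_gap': 0.08562344508107606} 0.0187
scene [-0.04764468 -0.7328449   1.32587335]
caddy 0.66 [350. 315.] 572 [ 0.493 -0.365  0.061] [ 0.473 -0.388  0.007] [ 0.522 -0.336  0.149]
scale 0.95 [269. 153.] 1318 [0.647 0.204 0.163] [0.614 0.166 0.008] [0.746 0.259 0.29 ]
saucer 0.85 [285. 258.] 1184 [ 0.502 -0.072  0.009] [ 0.44  -0.134  0.001] [ 0.562 -0.013  0.018]
saucer 0.81 [206. 183.] 1624 [0.458 0.342 0.01
[... 1076 characters left out ...]
369 0.253 0.009] [0.537 0.426 0.025]
mug 0.8 [219. 230.] 887 [0.378 0.108 0.062] [0.344 0.087 0.006] [0.412 0.156 0.093]
bowl 0.79 [319. 240.] 638 [0.619 0.001 0.041] [ 0.586 -0.037  0.004] [0.657 0.038 0.057]
hook_seat 0.37 [329. 340.] 1349 [ 0.494 -0.369  0.063] [ 0.471 -0.387  0.005] [ 0.525 -0.332  0.15 ]
caddy_grip 0.84 [333. 338.] 1436 [ 0.495 -0.367  0.063] [ 0.471 -0.387  0.003] [ 0.529 -0.328  0.15 ]
caddy_grip 0.75 [306. 197.] 1904 [0.659 0.197 0.042] [0.611 0.159 0.01 ] [0.767 0.28  0.203]
caddy_eye 0.69 [332. 338.] 1401 [ 0.495 -0.368  0.063] [ 0.471 -0.387  0.005] [ 0.526 -0.332  0.15 ]
caddy_eye 0.28 [320. 238.] 606 [0.618 0.    0.041] [ 0.586 -0.037  0.006] [0.654 0.036 0.057]
```

View pics/scene0.png

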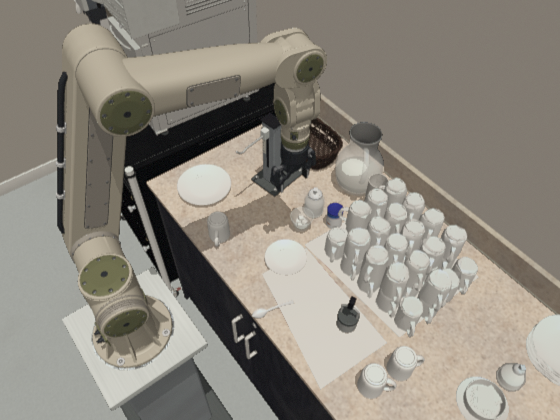

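View pics/side0.png

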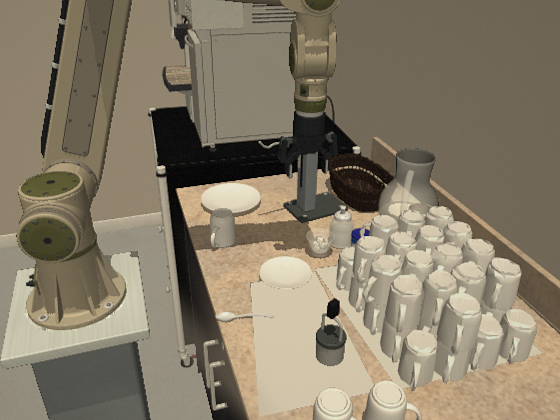

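Scene picture: caddy candidates are the black-gripped tin at (348,317) and nothing else like it. The saucers are a small one at (285,258), a large one at (204,185), and others under crockery at lower right (484,398) and (555,345). The scale is at (270,165), half hidden by the gripper. Next I take a close crop of the caddy and measure it.

Run:
```python
from h import *
ims=[]
for n,c in [("scene",(320,380,285,345)),("side",(300,360,290,370))]:
    p=viewer.read_camera(n)
    w,u,v=cloud(p)
    m=(abs(w[:,0]-.497)<.06)&(abs(w[:,1]+.365)<.06)&(w[:,2]>.003)
    w=w[m]
    for a,b in [(.005,.055),(.058,.066),(.068,.105),(.112,.152)]:
        q=w[(w[:,2]>a)&(w[:,2]<b)]
        if len(q)<4: print(a,len(q));continue
        C=np.cov(q[:,:2].T);e,V=np.linalg.eigh(C)
        print(n,a,len(q),np.round(q.mean(0),4),np.round(np.sqrt(e),4),"axis deg",np.round(np.degrees(np.arctan2(V[1,1],V[0,1]))),np.round(q.min(0),3),np.round(q.max(0),3))
    q=w[(w[:,2]>.005)&(w[:,2]<.058)]
    # circle fit fixed r
    from scipy.optimize import least_squares
    r=least_squares(lambda s:np.hypot(q[:,0]-s[0],q[:,1]-s[1])-.0315,[.497,-.355],loss="soft_l1",f_scale=.002);print("circ",r.x)
    # saucer
    w,u,v=cloud(p)
    d=np.hypot(w[:,0]-.5,w[:,1]+.072); q=w[(d<.08)&(w[:,2]>.011)&(w[:,2]<.02)]
    r=least_squares(lambda s:np.hypot(q[:,0]-s[0],q[:,1]-s[1])-s[2],[.5,-.072,.065],loss="soft_l1",f_scale=.002);print("sauc",r.x,len(q))
    c0,c1,r0,r1=c; im=p["image"][r0:r1,c0:c1,::-1]; ims.append(cv2.resize(im,(390,500),interpolation=cv2.INTER_CUBIC))
cv2.imwrite("pics/cad0.png",np.hstack(ims))
```

```text
scene 0.005 203 [ 0.4857 -0.3705  0.0238] [0.0158 0.025 ] axis deg 117.0 [ 0.445 -0.421  0.005] [ 0.554 -0.305  0.054]
scene 0.058 257 [ 0.4966 -0.3615  0.062 ] [0.0134 0.0153] axis deg 124.0 [ 0.471 -0.39   0.058] [ 0.527 -0.329  0.066]
scene 0.068 42 [ 0.4998 -0.3581  0.0892] [0.0046 0.0236] axis deg 115.0 [ 0.481 -0.383  0.069] [ 0.515 -0.334  0.105]
scene 0.112 82 [ 0.4985 -0.3603  0.1396] [0.005  0.0074] axis deg -153.0 [ 0.489 -0.369  0.112] [ 0.514 -0.346  0.151]
circ [ 0.50447093 -0.35703367]
sauc [ 0.4996639  -0.0749916   0.05947049] 425
side 0.005 560 [ 0.489 -0.377  0.026] [0.0127 0.0226] axis deg 149.0 [ 0.438 -0.425  0.005] [ 0.556 -0.306  0.055]
side 0.058 484 [ 0.4972 -0.3603  0.0633] [0.015  0.0165] axis deg 64.0 [ 0.469 -0.389  0.058] [ 0.532 -0.326  0.066]
side 0.068 100 [ 0.5003 -0.3601  0.0873] [0.002  0.0238] axis deg 116.0 [ 0.486 -0.383  0.068] [ 0.514 -0.333  0.105]
side 0.112 228 [ 0.4981 -0.3613  0.1359] [0.0046 0.0075] axis deg -174.0 [ 0.486 -0.373  0.112] [ 0.514 -0.346  0.152]
circ [ 0.5009856  -0.35428552]
sauc [ 0.49765307 -0.07370395  0.0578424 ] 745
```

View pics/cad0.png

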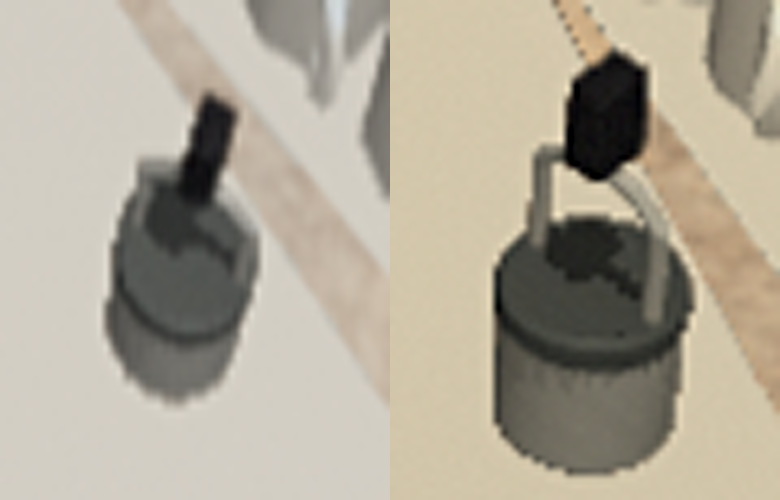

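Crop: black grip, and the hanger plane's axis is about 115.5° in world. The caddy is centred near (0.500,-0.360). I move above it, which also clears the view of the scale.

Emit:
{"op": "arm_command", "data": {
  "motion": [
    {"x": -20,"y": -4,"rz": -10},
    {"x": -60,"y": -12,"rz": -20},
    {"x": -105,"y": -21,"rz": -30},
    {"x": -150,"y": -30,"rz": -40},
    {"x": -195,"y": -40,"rz": -50},
    {"x": -240,"y": -49,"rz": -60},
    {"x": -285,"y": -58,"rz": -70},
    {"x": -325,"y": -66,"rz": -80},
    {"x": -350,"y": -72,"rz": -90},
    {"x": -360,"y": -74,"rz": -100}
  ]
}}

```text
invalid input at $.motion[0]: expected keys x, y, z, rx, ry, rz, hand
```

Emit:
{"op": "arm_command", "data": {
  "motion": [
    {"rz": -8,"hand": -0.3},
    {"rz": -15.5,"hand": -0.3},
    {"rz": -15.5,"hand": -0.3}
  ]
}}

```text
invalid input at $.motion[0]: expected keys x, y, z, rx, ry, rz, hand
```

Run:
```python
from h import *
from scipy.optimize import least_squares
s=get_state();print(s["clock"],s["tcp_pos"],s["orientation"],s["finger_gap"],s["wrist_force"])
p=viewer.read_camera("wrist");save(p,"wrist1")
w,u,v=cloud(p)
m=(abs(w[:,0]-.5)<.06)&(abs(w[:,1]+.36)<.06)
w=w[m]
for a,b in [(.058,.066),(.068,.110),(.112,.152),(.146,.152)]:
        q=w[(w[:,2]>a)&(w[:,2]<b)]
        if len(q)<4: print(a,len(q));continue
        C=np.cov(q[:,:2].T);e,V=np.linalg.eigh(C)
        print(a,len(q),np.round(q.mean(0),4),np.round(np.sqrt(e),4),"axis deg",np.round(np.degrees(np.arctan2(V[1,1],V[0,1])),1),np.round(q.min(0),3),np.round(q.max(0),3))
for n in ["scene","side"]:
    p=viewer.read_camera(n);save(p,n+"1");save(p,n+"1s",(200,360,80,240),3.5)
    w,u,v=cloud(p)
    m=(w[:,0]>.45)&(w[:,0]<.85)&(abs(w[:,1]-.2)<.13)
    w=w[m]
    for a,b in [(.010,.018),(.02,.2),(.2,.235),(.237,.275),(.28,.295)]:
        q=w[(w[:,2]>a)&(w[:,2]<b)]
        if len(q)<4: print(a,len(q));continue
        C=np.cov(q[:,:2].T);e,V=np.linalg.eigh(C)
        rc=cv2.minAreaRect(q[:,:2].astype(np.float32)*1000)
        print(n,a,len(q),np.round(q.mean(0),4),np.round(np.sqrt(e),4),"axis deg",np.round(np.degrees(np.arctan2(V[1,1],V[0,1])),1),np.round(q.min(0),3),np.round(q.max(0),3),np.round(rc[0]),np.round(rc[1]),rc[2])
```

```text
1.0 [ 5.75051493e-01 -2.51525840e-05  2.31326244e-01] [4.57115380e-05 7.07115082e-01 7.07098478e-01 4.11076791e-05] 0.0854608251167749 [ 0.19549787 -0.1894643   0.49322848]
0.058 0
0.068 0
0.112 0
0.146 0
scene 0.01 551 [0.6106 0.2339 0.0137] [0.0295 0.1086] axis deg 154.7 [0.45  0.074 0.01 ] [0.844 0.33  0.018] [640. 209.] [181. 425.] 74.04747009277344
scene 0.02 706 [0.6836 0.1965 0.1072] [0.0193 0.0966] axis deg 156.0 [0.463 0.071 0.02 ] [0.85  0.328 0.2  ] [684. 220.] [143. 422.] 64.90058898925781
scene 0.2 120 [0.6558 0.1988 0.2157] [0.0075 0.0154] axis deg 134.6 [0.625 0.183 0.2  ] [0.681 0.238 0.235] [650. 205.] [32. 61.] 41.61090087890625
scene 0.237 293 [0.6253 0.2015 0.2566] [0.0113 0.0421] axis deg 180.0 [0.511 0.183 0.237] [0.686 0.241 0.275] [599. 214.] [ 57. 175.] 87.88887786865234
scene 0.28 193 [0.6603 0.2168 0.2875] [0.0127 0.0183] axis deg 83.6 [0.635 0.182 0.281] [0.686 0.251 0.295] [663. 217.] [49. 62.] 9.954590797424316
side 0.01 883 [0.6656 0.2296 0.015 ] [0.0398 0.1074] axis deg 162.4 [0.451 0.151 0.01 ] [0.848 0.33  0.018] [649. 238.] [176. 401.] 88.755859375
side 0.02 1860 [0.7104 0.2054 0.0858] [0.0387 0.088 ] axis deg 169.9 [0.451 0.07  0.02 ] [0.85  0.329 0.199] [693. 254.] [219. 432.] 65.47998046875
side 0.2 51 [0.6632 0.1934 0.2052] [0.0046 0.013 ] axis deg -177.1 [0.642 0.187 0.2  ] [0.686 0.214 0.215] [660. 195.] [24. 46.] 70.81040954589844
side 0.237 56 [0.5351 0.1955 0.2509] [0.0027 0.0177] axis deg -168.4 [0.505 0.185 0.239] [0.569 0.204 0.267] [537. 195.] [66. 11.] 8.895654678344727
0.28 0
```

Every key is required, so I resend in full form.

Emit:
{"op": "arm_command", "data": {
  "motion": [
    {"x": -20,"y": -4,"z": 0,"rx": 0,"ry": 0,"rz": -10,"hand": -1},
    {"x": -60,"y": -12,"z": 0,"rx": 0,"ry": 0,"rz": -20,"hand": -1},
    {"x": -105,"y": -21,"z": 0,"rx": 0,"ry": 0,"rz": -30,"hand": -1},
    {"x": -150,"y": -30,"z": 0,"rx": 0,"ry": 0,"rz": -40,"hand": -1},
    {"x": -195,"y": -40,"z": 0,"rx": 0,"ry": 0,"rz": -50,"hand": -1},
    {"x": -240,"y": -49,"z": 0,"rx": 0,"ry": 0,"rz": -60,"hand": -0.6},
    {"x": -285,"y": -58,"z": 0,"rx": 0,"ry": 0,"rz": -70,"hand": -0.3},
    {"x": -325,"y": -66,"z": 0,"rx": 0,"ry": 0,"rz": -80,"hand": -0.3},
    {"x": -350,"y": -72,"z": 0,"rx": 0,"ry": 0,"rz": -90,"hand": -0.3},
    {"x": -360,"y": -75,"z": 0,"rx": 0,"ry": 0,"rz": -100,"hand": -0.3}
  ],
  "force": 40
}}

```text
clock: 2.4
tcp_pos: [0.4994, -0.3618, 0.231]
orientation: [-0.0, -0.089, 0.996, -0.0]
wrist_force: [0.4, -0.4, 0.4]
finger_gap: 0.0553
```

Emit:
{"op": "arm_command", "data": {
  "motion": [
    {"x": 0,"y": 0,"z": 0,"rx": 0,"ry": 0,"rz": -8,"hand": -0.3},
    {"x": 0,"y": 0,"z": 0,"rx": 0,"ry": 0,"rz": -15.5,"hand": -0.3},
    {"x": 0,"y": 0,"z": 0,"rx": 0,"ry": 0,"rz": -15.5,"hand": -0.3}
  ]
}}

```text
clock: 2.78
tcp_pos: [0.5, -0.3601, 0.2312]
orientation: [0.0, -0.22, 0.976, 0.0]
wrist_force: [-0.2, -0.3, -0.3]
finger_gap: 0.0556
```

Run:
```python
from h import *
s=get_state();print(s["clock"],s["tcp_pos"],s["orientation"],s["finger_gap"],s["wrist_force"])
p=viewer.read_camera("wrist");save(p,"wrist1")
w,u,v=cloud(p)
m=(abs(w[:,0]-.5)<.06)&(abs(w[:,1]+.36)<.06)
w=w[m]
for a,b in [(.058,.066),(.068,.110),(.112,.152),(.146,.152)]:
        q=w[(w[:,2]>a)&(w[:,2]<b)]
        if len(q)<4: print(a,len(q));continue
        C=np.cov(q[:,:2].T);e,V=np.linalg.eigh(C)
        print(a,len(q),np.round(q.mean(0),4),np.round(np.sqrt(e),4),"axis deg",np.round(np.degrees(np.arctan2(V[1,1],V[0,1])),1),np.round(q.min(0),3),np.round(q.max(0),3))
for n in ["scene","side"]:
    p=viewer.read_camera(n);save(p,n+"1");save(p,n+"1s",(200,360,80,240),3.5)
    w,u,v=cloud(p)
    m=(w[:,0]>.45)&(w[:,0]<.85)&(abs(w[:,1]-.2)<.13)
    w=w[m]
    for a,b in [(.010,.018),(.02,.2),(.2,.235),(.237,.275),(.28,.295)]:
        q=w[(w[:,2]>a)&(w[:,2]<b)]
        if len(q)<4: print(a,len(q));continue
        C=np.cov(q[:,:2].T);e,V=np.linalg.eigh(C)
        rc=cv2.minAreaRect(q[:,:2].astype(np.float32)*1000)
        print(n,a,len(q),np.round(q.mean(0),4),np.round(np.sqrt(e),4),"axis deg",np.round(np.degrees(np.arctan2(V[1,1],V[0,1])),1),np.round(q.min(0),3),np.round(q.max(0),3),np.round(rc[0]),np.round(rc[1]),rc[2])
```

```text
2.775 [ 0.50000543 -0.36007967  0.23122242] [ 1.57313732e-05 -2.19947977e-01  9.75511601e-01  5.45144643e-05] 0.05562987850746632 [-0.16320503 -0.30213433 -0.31152212]
0.058 2049 [ 0.4936 -0.3603  0.0624] [0.0135 0.0157] axis deg 118.8 [ 0.47  -0.387  0.058] [ 0.532 -0.326  0.066]
0.068 362 [ 0.4998 -0.3573  0.0979] [0.0019 0.0212] axis deg 115.8 [ 0.487 -0.382  0.068] [ 0.514 -0.332  0.11 ]
0.112 857 [ 0.498  -0.358   0.1438] [0.0046 0.0074] axis deg -154.8 [ 0.488 -0.369  0.112] [ 0.514 -0.345  0.15 ]
0.146 626 [ 0.5005 -0.3569  0.1483] [0.0044 0.0067] axis deg -155.1 [ 0.488 -0.367  0.146] [ 0.514 -0.346  0.15 ]
scene 0.01 437 [0.5793 0.2367 0.0136] [0.0244 0.094 ] axis deg 146.1 [0.45  0.073 0.01 ] [0.815 0.33  0.018] [614. 183.] [127. 432.] 47.15291213989258
scene 0.02 80 [0.5706 0.2393 0.0241] [0.0255 0.0865] axis deg 152.9 [0.452 0.159 0.02 ] [0.693 0.322 0.044] [588. 248.] [105. 256.] 67.81201934814453
0.2 0
0.237 0
scene 0.28 6 [0.6788 0.2467 0.2866] [0.0032 0.0055] axis deg -139.3 [0.671 0.243 0.282] [0.683 0.255 0.291] [677. 250.] [12. 11.] 83.76676940917969
side 0.01 420 [0.5935 0.2474 0.0147] [0.0357 0.1011] axis deg 154.6 [0.45  0.149 0.01 ] [0.85  0.329 0.018] [648. 226.] [159. 421.] 80.41121673583984
side 0.02 1264 [0.6657 0.2008 0.1015] [0.0164 0.0802] axis deg 157.7 [0.452 0.071 0.02 ] [0.849 0.328 0.2  ] [668. 210.] [129. 438.] 66.95995330810547
side 0.2 220 [0.6563 0.2013 0.2168] [0.0088 0.0178] axis deg 134.8 [0.637 0.186 0.2  ] [0.686 0.243 0.235] [651. 208.] [36. 65.] 46.660518646240234
side 0.237 399 [0.6254 0.2003 0.2554] [0.0088 0.0438] axis deg 179.1 [0.507 0.187 0.237] [0.685 0.237 0.275] [596. 212.] [ 50. 178.] 89.68582153320312
side 0.28 146 [0.6554 0.2149 0.2891] [0.0117 0.0188] axis deg 86.4 [0.636 0.185 0.28 ] [0.681 0.249 0.294] [661. 218.] [46. 62.] 7.193060874938965
```

View pics/scene1s.png

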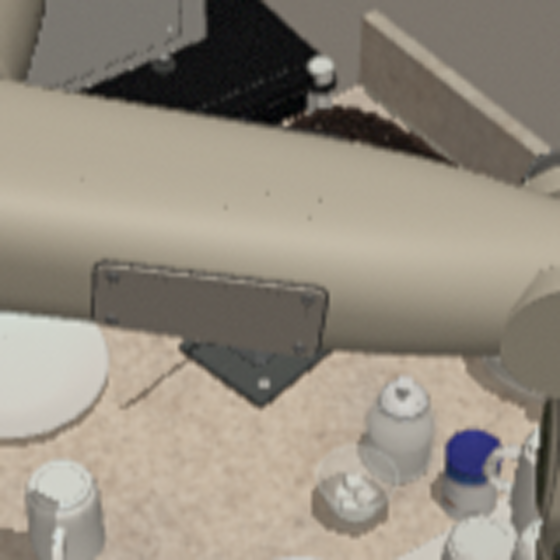

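View pics/side1s.png

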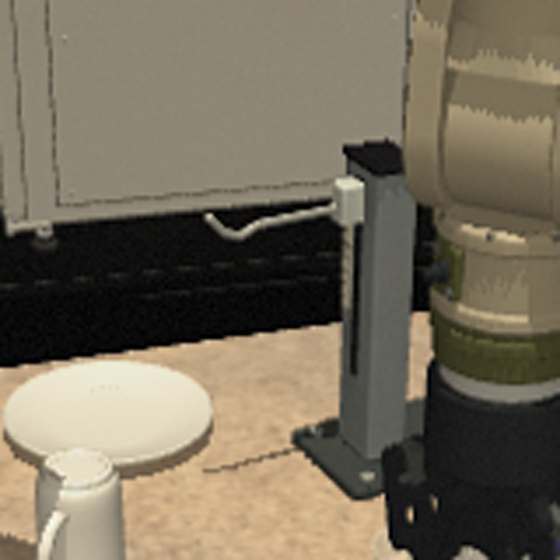

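View pics/wrist1.png

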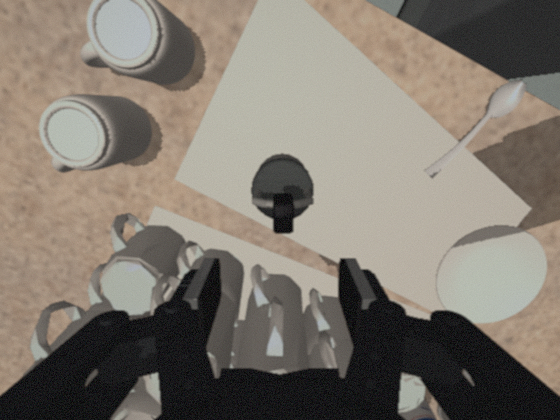

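Run:
```python
from h import *
for n in ["scene","side","wrist"]:
    p=viewer.read_camera(n); w,u,v=cloud(p)
    d=np.hypot(w[:,0]-.5,w[:,1]+.358)
    for lo in (.035,.06,.08,.1,.12):
        q=w[(d>lo)&(d<lo+.02)&(w[:,2]<.21)]
        if len(q): i=q[:,2].argmax(); print(n,lo,np.round(q[i],3))
```

```text
scene 0.035 [ 0.459 -0.38   0.009]
scene 0.06 [ 0.481 -0.435  0.01 ]
scene 0.08 [ 0.588 -0.321  0.131]
scene 0.1 [ 0.617 -0.377  0.166]
scene 0.12 [ 0.628 -0.391  0.174]
side 0.035 [ 0.462 -0.393  0.008]
side 0.06 [ 0.479 -0.43   0.008]
side 0.08 [ 0.591 -0.322  0.139]
side 0.1 [ 0.617 -0.382  0.167]
side 0.12 [ 0.622 -0.293  0.178]
wrist 0.035 [ 0.521 -0.395  0.004]
wrist 0.06 [ 0.498 -0.421  0.004]
wrist 0.08 [ 0.593 -0.32   0.139]
wrist 0.1 [ 0.619 -0.367  0.161]
wrist 0.12 [ 0.628 -0.357  0.167]
```

Emit:
{"op": "arm_command", "data": {
  "motion": [
    {"x": -1,"y": 2,"z": 25,"rx": 0,"ry": 0,"rz": 0,"hand": -0.3},
    {"x": -1,"y": 2,"z": 50,"rx": 0,"ry": 0,"rz": 0,"hand": -0.3},
    {"x": -1,"y": 2,"z": 62,"rx": 0,"ry": 0,"rz": 0,"hand": -0.3},
    {"x": -1,"y": 2,"z": 62,"rx": 0,"ry": 0,"rz": 0,"hand": -0.3}
  ]
}}

```text
clock: 3.58
tcp_pos: [0.4997, -0.3574, 0.1686]
orientation: [-0.0, -0.221, 0.975, 0.001]
wrist_force: [-0.5, -0.5, 0.4]
finger_gap: 0.0561
```

Run:
```python
from h import *
p=viewer.read_camera("wrist");save(p,"wrist2")
p=viewer.read_camera("side");save(p,"side2",(260,420,230,390),3.5)
```

```text
(no output)
```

View pics/wrist2.png

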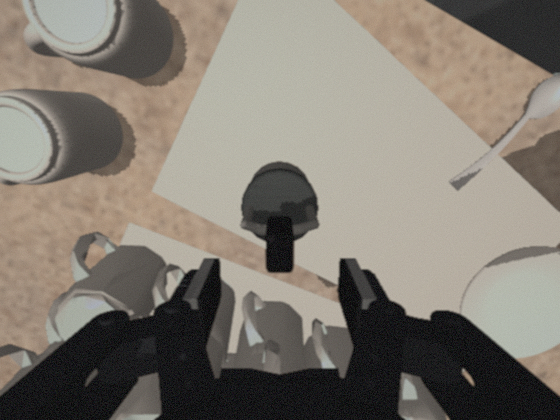

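View pics/side2.png

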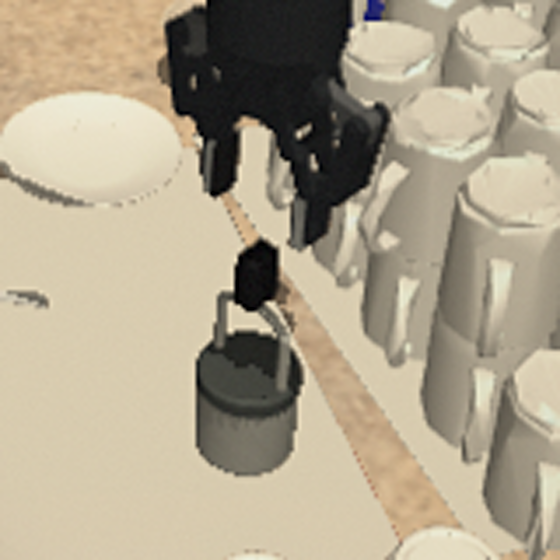

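Emit:
{"op": "arm_command", "data": {
  "motion": [
    {"x": 0,"y": 0,"z": 20,"rx": 0,"ry": 0,"rz": 0,"hand": -0.3},
    {"x": 0,"y": 0,"z": 40,"rx": 0,"ry": 0,"rz": 0,"hand": -0.1},
    {"x": 0,"y": 0,"z": 52,"rx": 0,"ry": 0,"rz": 0,"hand": 0.1},
    {"x": 0,"y": 0,"z": 52,"rx": 0,"ry": 0,"rz": 0,"hand": 0.4},
    {"x": 0,"y": 0,"z": 52,"rx": 0,"ry": 0,"rz": 0,"hand": 0.55},
    {"x": 0,"y": 0,"z": 52,"rx": 0,"ry": 0,"rz": 0,"hand": 0.7},
    {"x": 0,"y": 0,"z": 52,"rx": 0,"ry": 0,"rz": 0,"hand": 1},
    {"x": 0,"y": 0,"z": 52,"rx": 0,"ry": 0,"rz": 0,"hand": 1}
  ],
  "force": 60
}}

```text
clock: 4.68
tcp_pos: [0.5005, -0.358, 0.1184]
orientation: [0.001, -0.221, 0.975, -0.001]
wrist_force: [-1.0, 1.8, 5.0]
finger_gap: 0.0149
```

Emit:
{"op": "arm_command", "data": {
  "motion": [
    {"x": 0,"y": 0,"z": -3,"rx": 0,"ry": 0,"rz": 0,"hand": 1},
    {"x": 0,"y": 0,"z": -15,"rx": 0,"ry": 0,"rz": 0,"hand": 1},
    {"x": 0,"y": 0,"z": -40,"rx": 0,"ry": 0,"rz": 0,"hand": 1},
    {"x": 0,"y": 0,"z": -65,"rx": 0,"ry": 0,"rz": 0,"hand": 1},
    {"x": 0,"y": 0,"z": -80,"rx": 0,"ry": 0,"rz": 0,"hand": 1},
    {"x": 0,"y": 0,"z": -80,"rx": 0,"ry": 0,"rz": 0,"hand": 1},
    {"x": 0,"y": 0,"z": -80,"rx": 0,"ry": 0,"rz": 0,"hand": 1}
  ]
}}

```text
clock: 5.55
tcp_pos: [0.4996, -0.3574, 0.1963]
orientation: [-0.0, -0.221, 0.975, 0.001]
wrist_force: [-0.7, -0.0, -3.5]
finger_gap: 0.0149
```

Run:
```python
from h import *
s=get_state();print(s["clock"],s["tcp_pos"],s["orientation"],s["finger_gap"],s["wrist_force"])
p=viewer.read_camera("side");save(p,"side3",(260,420,230,390),3.5)
p=viewer.read_camera("wrist");save(p,"wrist3")
```

```text
5.55 [ 0.49963308 -0.3574375   0.19626772] [-4.67163735e-04 -2.20667889e-01  9.75348673e-01  6.56493390e-04] 0.01494423858015699 [-0.73272404 -0.00672682 -3.52895485]
```

View pics/side3.png

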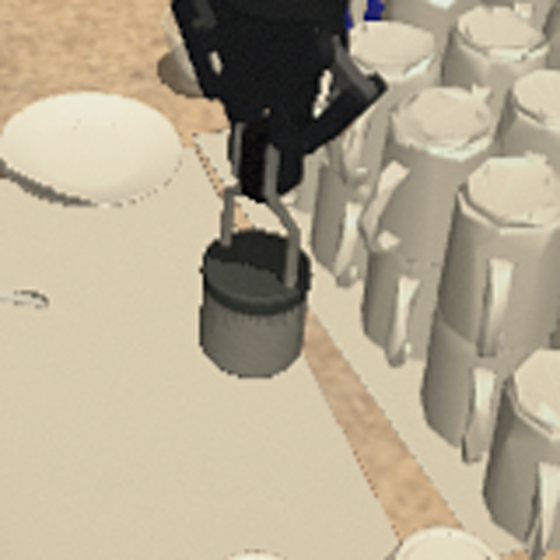

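View pics/wrist3.png

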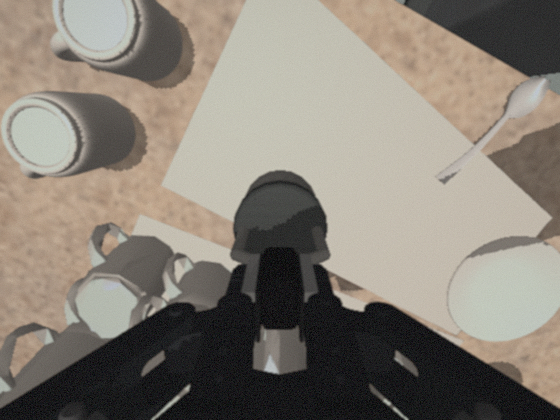

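The caddy is held: the gap is 14.9 mm and the weight about 3.5 N, so I expect 25–40 mm of stretch. Next I measure the hook geometry and the held caddy.

Run:
```python
from h import *
for n in ["side","scene"]:
    p=viewer.read_camera(n); w,u,v=cloud(p)
    q=w[(abs(w[:,0]-.5)<.06)&(abs(w[:,1]+.358)<.06)&(w[:,2]>.12)&(w[:,2]<.15)]
    print(n,"lid z",np.percentile(q[:,2],[10,50,80,90]) if len(q) else 0)
    m=(w[:,0]>.45)&(w[:,0]<.64)&(w[:,1]>.1)&(w[:,1]<.3)&(w[:,2]>.225)&(w[:,2]<.28)
    q=w[m]; 
    if len(q)<5: print("none");continue
    q=q[q[:,0].argsort()]
    for i in range(0,len(q),max(1,len(q)//40)): print(np.round(q[i],4))
    s=q[(q[:,0]<.61)]
    a=np.polyfit(s[:,0],s[:,1],1); print("slope deg",np.degrees(np.arctan(a[0])),"y at .53",np.polyval(a,.53))
    m=(w[:,0]>.6)&(w[:,0]<.72)&(w[:,1]>.15)&(w[:,1]<.3)&(w[:,2]>.285)&(w[:,2]<.293)
    q=w[m]; rc=cv2.minAreaRect(q[:,:2].astype(np.float32)*1000); print("top",len(q),rc,q.mean(0))
```

```text
side lid z [0.12548058 0.140628   0.14225918 0.14293459]
[0.5075 0.193  0.2623]
[0.512  0.1891 0.2574]
[0.5169 0.1965 0.2538]
[0.5215 0.1927 0.2488]
[0.5268 0.1912 0.2488]
[0.5324 0.1907 0.2484]
[0.5373 0.1972 0.245 ]
[0.5425 0.1953 0.2482]
[0.5493 0.1985 0.249 ]
[0.5533 0.202  0.2501]
[0.5585 0.2001 0.2503]
[0.5647 0.2012 0.2491]
[0.569  0.2053 0.2529]
[0.5762 0.2006 0.251 ]
[0.583  0.2032 0.2522]
[0.5892 0.2042 0.251 ]
[0.5965 0.208  0.2486]
[0.6015 0.2055 0.2551]
[0.6087 0.2089 0.2498]
[0.6152 0.2104 0.2515]
[0.6183 0.2109 0.254 ]
[0.6201 0.2075 0.2551]
[0.6208 0.2088 0.2454]
[0.6213 0.218  0.2386]
[0.622  0.213  0.2558]
[0.6225 0.2052 0.2467]
[0.6234 0.2009 0.2664]
[0.6239 0.2006 0.2453]
[0.6243 0.2108 0.2534]
[0.6256 0.2074 0.2696]
[0.6274 0.2019 0.2444]
[0.6283 0.2069 0.2725]
[0.629  0.1997 0.2632]
[0.6312 0.2044 0.249 ]
[0.6322 0.2078 0.2567]
[0.6333 0.2019 0.2498]
[0.6347 0.216  0.2713]
[0.6354 0.2094 0.2678]
[0.6367 0.2133 0.2722]
[0.6377 0.2063 0.2566]
[0.6388 0.2021 0.2672]
[0.639  0.2085 0.2403]
[0.64   0.205  0.2629]
slope deg 9.651182342320912 y at .53 0.1945646949468706
top 128 ((660.533447265625, 214.75123596191406), (45.34376525878906, 65.98030853271484), 7.759978294372559) [0.655599   0.21642069 0.28992588]
scene lid z [0.13271509 0.13897456 0.14166033 0.14304633]
none
```

Emit:
{"op": "arm_command", "data": {
  "motion": [
    {"x": 0,"y": 0,"z": -15,"rx": 0,"ry": 0,"rz": 0,"hand": 1},
    {"x": -4,"y": 10,"z": -35,"rx": 0,"ry": 0,"rz": 0,"hand": 1},
    {"x": -12,"y": 30,"z": -55,"rx": 0,"ry": 0,"rz": 0,"hand": 1},
    {"x": -25,"y": 60,"z": -75,"rx": 0,"ry": 0,"rz": 0,"hand": 1},
    {"x": -39,"y": 95,"z": -90,"rx": 0,"ry": 0,"rz": 0,"hand": 1},
    {"x": -53,"y": 130,"z": -94,"rx": 0,"ry": 0,"rz": 0,"hand": 1},
    {"x": -68,"y": 165,"z": -94,"rx": 0,"ry": 0,"rz": 0,"hand": 1},
    {"x": -82,"y": 200,"z": -94,"rx": 0,"ry": 0,"rz": 0,"hand": 1},
    {"x": -96,"y": 235,"z": -94,"rx": 0,"ry": 0,"rz": 0,"hand": 1},
    {"x": -111,"y": 270,"z": -94,"rx": 0,"ry": 0,"rz": 0,"hand": 1}
  ]
}}

```text
clock: 7.0
tcp_pos: [0.4834, -0.0642, 0.2927]
orientation: [0.001, -0.221, 0.975, -0.0]
wrist_force: [0.4, -1.2, -3.9]
finger_gap: 0.0155
```

Emit:
{"op": "arm_command", "data": {
  "motion": [
    {"x": -14,"y": 35,"z": 0,"rx": 0,"ry": 0,"rz": 2,"hand": 1},
    {"x": -29,"y": 70,"z": 0,"rx": 0,"ry": 0,"rz": 4,"hand": 1},
    {"x": -43,"y": 105,"z": 0,"rx": 0,"ry": 0,"rz": 7,"hand": 1},
    {"x": -57,"y": 140,"z": 0,"rx": 0,"ry": 0,"rz": 10,"hand": 1},
    {"x": -71,"y": 173,"z": 0,"rx": 0,"ry": 0,"rz": 12,"hand": 1},
    {"x": -83,"y": 203,"z": 0,"rx": 0,"ry": 0,"rz": 14,"hand": 1},
    {"x": -91,"y": 224,"z": 0,"rx": 0,"ry": 0,"rz": 16,"hand": 1},
    {"x": -95,"y": 233,"z": 0,"rx": 0,"ry": 0,"rz": 16,"hand": 1},
    {"x": -95,"y": 233,"z": 0,"rx": 0,"ry": 0,"rz": 16,"hand": 1},
    {"x": -95,"y": 233,"z": 0,"rx": 0,"ry": 0,"rz": 16,"hand": 1}
  ]
}}

```text
clock: 8.25
tcp_pos: [0.4694, 0.1843, 0.2916]
orientation: [0.0, -0.083, 0.997, -0.0]
wrist_force: [-0.2, -0.2, -3.7]
finger_gap: 0.015
```

Run:
```python
from h import *
s=get_state();print(s["clock"],s["tcp_pos"],s["orientation"],s["finger_gap"],s["wrist_force"])
p=viewer.read_camera("side");save(p,"side4",(220,340,100,220),5);np.save("side4.npy",p,allow_pickle=True)
p=viewer.read_camera("scene");save(p,"scene4",(200,340,80,200),5)
p=viewer.read_camera("wrist");save(p,"wrist4");np.save("wrist4.npy",p,allow_pickle=True)
```

```text
8.25 [0.46941328 0.18432108 0.29155194] [ 1.41064025e-04 -8.26666526e-02  9.96577227e-01 -1.88977389e-04] 0.014987797828020318 [-0.15672297 -0.20396397 -3.7062047 ]
```

View pics/side4.png

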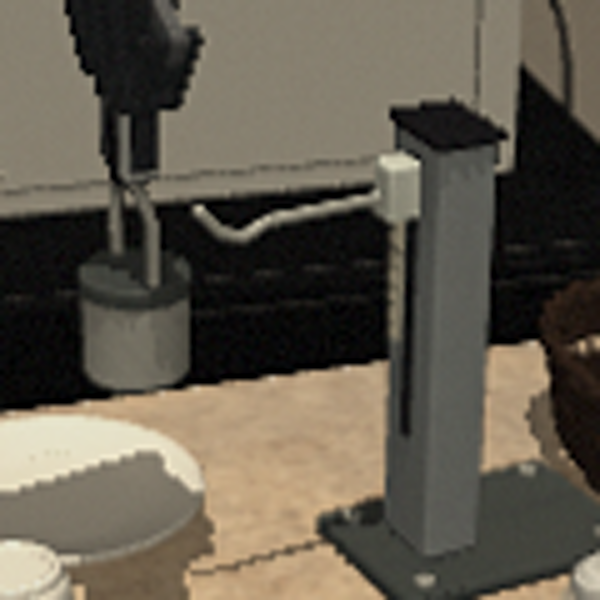

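View pics/scene4.png

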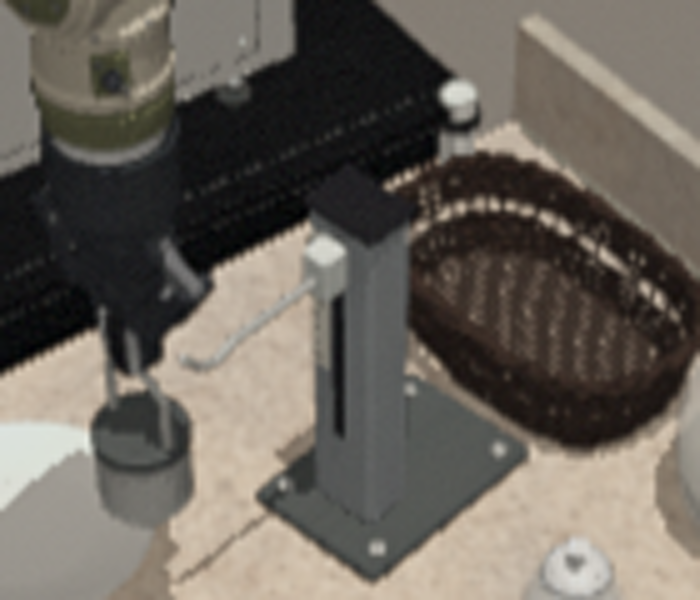

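View pics/wrist4.png

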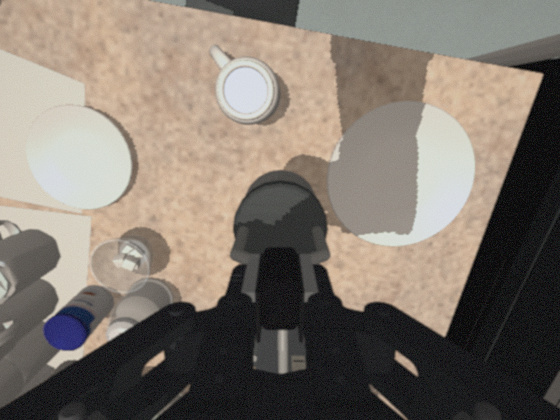

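```bash
cat > rel.py <<'E'
from h import *
import sys
yaw=np.radians(9.5); ex=np.array([np.cos(yaw),np.sin(yaw)]); ey=np.array([-ex[1],ex[0]])
def run(n):
    p=viewer.read_camera(n); w,u,v=cloud(p); T=get_state()["tcp_pos"]
    m=(w[:,0]>.40)&(w[:,0]<.64)&(w[:,1]>.1)&(w[:,1]<.3)&(w[:,2]>.15)&(w[:,2]<.28)
    q=w[m]; o=np.array([.533,.1955])
    a=(q[:,:2]-o)@ex; b=(q[:,:2]-o)@ey; z=q[:,2]
    ta=(T[:2]-o)@ex; tb=(T[:2]-o)@ey
    print(n,"tcp a,b,z",np.round([ta*1e3,tb*1e3,T[2]*1e3],1))
    h=(a>-.04)&(a<.08)&(z>.235)&(abs(b)<.02)
    print(" hook tip a min",np.percentile(a[h],[0,3])*1e3,"ztop tip",np.percentile(z[h&(a<-.018)],95)*1e3 if (h&(a<-.018)).any() else None)
    for lo in range(-30,70,10):
        k=h&(a>lo/1e3)&(a<(lo+10)/1e3)
        if k.sum()>2: print("  a",lo,k.sum(),"b %.1f z %.1f"%(np.median(b[k])*1e3,np.median(z[k])*1e3))
    h=h&(a>-.02)
    if h.sum()>5: c=np.polyfit(a[h],b[h],1);print(" extra yaw deg",np.degrees(c[0]),"b at 0 mm",c[1]*1e3)
    lid=(abs(a-ta)<.035)&(abs(b-tb)<.035)
    zz=T[2]-.0119-.0445
    l=lid&(abs(z-zz)<.006); print(" lid z med",np.median(z[l])*1e3,"expected",zz*1e3,l.sum())
    hg=lid&(z>zz+.008)&(z<zz+.035)
    for s in (-1,1):
        k=hg&(np.sign(b-tb)==s); print(" upright",s,k.sum(),np.round([np.mean(a[k])*1e3-ta*1e3,np.mean(b[k])*1e3-tb*1e3],1))
if __name__=="__main__":
    for n in sys.argv[1:]: run(n)
E
python3 rel.py side scene
```

```text
side tcp a,b,z [-64.4  -0.7 291.3]
 hook tip a min [-39.31884278 -37.66363248] ztop tip 265.3880858260645
  a -30 8 b -3.6 z 262.9
  a -20 10 b -0.9 z 251.7
  a -10 7 b 1.6 z 246.1
  a 0 11 b -0.3 z 246.6
  a 10 7 b 0.8 z 249.8
  a 20 11 b 1.1 z 251.0
  a 30 7 b 0.8 z 250.9
  a 40 9 b -0.6 z 251.1
  a 50 8 b 1.7 z 249.4
  a 60 7 b -1.3 z 252.3
 extra yaw deg 0.15060620631444896 b at 0 mm -0.2466242885121767
 lid z med 236.72102613777415 expected 234.91861311983376 211
 upright -1 27 [ -0.4 -25.1]
 upright 1 27 [ 0.2 22.9]
scene tcp a,b,z [-64.4  -0.6 291.3]
 hook tip a min [-38.7269789  -36.35580741] ztop tip 261.36662887049425
  a -30 3 b -0.8 z 260.9
  a -20 8 b -3.0 z 255.4
  a -10 6 b -2.8 z 247.1
  a 0 6 b -2.1 z 244.4
  a 10 9 b -1.3 z 248.2
  a 20 7 b -1.4 z 251.0
  a 30 5 b -1.7 z 249.2
  a 40 7 b -2.5 z 250.5
  a 50 6 b -2.0 z 249.2
  a 60 6 b 1.2 z 247.7
 extra yaw deg 1.2834951957535414 b at 0 mm -2.079376791887302
 lid z med 234.666972262283 expected 234.88974160734872 223
 upright -1 16 [  1.2 -26.2]
 upright 1 16 [ 1.1 21. ]
```

Emit:
{"op": "arm_command", "data": {
  "motion": [
    {"x": 0,"y": 1,"z": 3,"rx": 0,"ry": 0,"rz": 0,"hand": 1},
    {"x": 0,"y": 1.3,"z": 6,"rx": 0,"ry": 0,"rz": 0,"hand": 1},
    {"x": -4,"y": 1.3,"z": 6,"rx": 0,"ry": 0,"rz": 0,"hand": 1},
    {"x": -9,"y": 1.3,"z": 6,"rx": 0,"ry": 0,"rz": 0,"hand": 1},
    {"x": -14,"y": 1.3,"z": 6,"rx": 0,"ry": 0,"rz": 0,"hand": 1},
    {"x": -19,"y": 1.3,"z": 6,"rx": 0,"ry": 0,"rz": 0,"hand": 1},
    {"x": -24,"y": 1.3,"z": 6,"rx": 0,"ry": 0,"rz": 0,"hand": 1},
    {"x": -28,"y": 1.3,"z": 6,"rx": 0,"ry": 0,"rz": 0,"hand": 1},
    {"x": -28,"y": 1.3,"z": 6,"rx": 0,"ry": 0,"rz": 0,"hand": 1}
  ]
}}

```text
clock: 9.62
tcp_pos: [0.4972, 0.1908, 0.2852]
orientation: [-0.0, -0.083, 0.997, -0.0]
wrist_force: [0.3, -0.2, -3.7]
finger_gap: 0.0151
```

Run:
```python
from h import *
a=viewer.read_camera("side");b=viewer.read_camera("scene")
A=cv2.resize(a["image"][100:220,220:300,::-1],None,fx=5,fy=5,interpolation=cv2.INTER_CUBIC)
B=cv2.resize(b["image"][80:200,200:280,::-1],None,fx=5,fy=5,interpolation=cv2.INTER_CUBIC)
cv2.imwrite("pics/both5.png",np.hstack([A,B]))
```

```text
(no output)
```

View pics/both5.png

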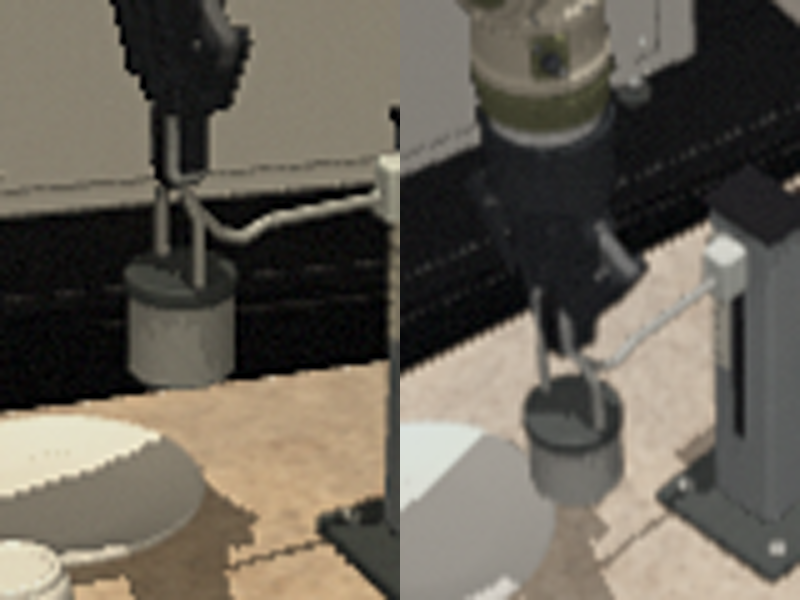

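Both views at (190,215) and (590,360) show the hook tip heading into the opening below the peak. I keep going.

Emit:
{"op": "arm_command", "data": {
  "motion": [
    {"x": -4,"y": 0,"z": 0,"rx": 0,"ry": 0,"rz": 0,"hand": 1},
    {"x": -8,"y": 0,"z": 0,"rx": 0,"ry": 0,"rz": 0,"hand": 1},
    {"x": -12,"y": 0,"z": 0,"rx": 0,"ry": 0,"rz": 0,"hand": 1},
    {"x": -16,"y": 0,"z": 0,"rx": 0,"ry": 0,"rz": 0,"hand": 1},
    {"x": -20,"y": 0,"z": 0,"rx": 0,"ry": 0,"rz": 0,"hand": 1},
    {"x": -24,"y": 0,"z": 0,"rx": 0,"ry": 0,"rz": 0,"hand": 1},
    {"x": -29,"y": 0,"z": 0,"rx": 0,"ry": 0,"rz": 0,"hand": 1},
    {"x": -33,"y": 0,"z": 0,"rx": 0,"ry": 0,"rz": 0,"hand": 1},
    {"x": -36,"y": 0,"z": 0,"rx": 0,"ry": 0,"rz": 0,"hand": 1},
    {"x": -36,"y": 0,"z": 0,"rx": 0,"ry": 0,"rz": 0,"hand": 1}
  ]
}}

```text
clock: 10.98
tcp_pos: [0.5325, 0.1968, 0.2852]
orientation: [-0.0, -0.083, 0.997, -0.0]
wrist_force: [-0.4, -0.6, -2.8]
finger_gap: 0.0149
```

```bash
cat > both.py <<'E'
from h import *
import sys
a=viewer.read_camera("side");b=viewer.read_camera("scene")
A=cv2.resize(a["image"][100:220,220:300,::-1],None,fx=5,fy=5,interpolation=cv2.INTER_CUBIC)
B=cv2.resize(b["image"][80:200,200:280,::-1],None,fx=5,fy=5,interpolation=cv2.INTER_CUBIC)
cv2.imwrite("pics/%s.png"%sys.argv[1],np.hstack([A,B]))
E
python3 both.py both6; python3 rel.py side scene
```

```text
side tcp a,b,z [ -0.5   1.3 285.3]
 hook tip a min [-25.62892918 -24.34556382] ztop tip 266.5736087980111
  a -30 8 b -2.1 z 262.0
  a -20 10 b -0.6 z 254.3
  a -10 20 b -2.4 z 270.7
  a 0 14 b -3.4 z 247.5
  a 10 3 b 0.8 z 250.0
  a 20 11 b 0.7 z 250.9
  a 30 8 b -1.4 z 252.0
  a 40 8 b 1.2 z 251.4
  a 50 10 b -0.2 z 251.6
  a 60 6 b -1.7 z 251.9
 extra yaw deg 1.8863721792073125 b at 0 mm -2.080549404606657
 lid z med 230.63806816111585 expected 228.90808648503784 195
 upright -1 52 [  2.3 -10.4]
 upright 1 25 [ 1.3 12.2]
scene tcp a,b,z [ -0.5   1.3 285.4]
 hook tip a min [-25.04435845 -21.76377033] ztop tip 264.7530640197462
  a -30 6 b -3.3 z 261.7
  a -20 6 b -4.1 z 251.2
  a -10 13 b -2.6 z 260.4
  a 0 13 b -1.1 z 268.5
  a 10 4 b 1.1 z 240.7
  a 20 5 b -2.7 z 248.6
  a 30 8 b -0.5 z 248.8
  a 40 7 b -2.1 z 249.6
  a 50 5 b -1.1 z 250.8
  a 60 6 b -3.2 z 250.7
 extra yaw deg 1.6270976079322128 b at 0 mm -3.09514500987775
 lid z med 227.88350677245276 expected 228.95495927372923 195
 upright -1 38 [  1.  -11.7]
 upright 1 19 [ 2.9 14.6]
```

View pics/both6.png

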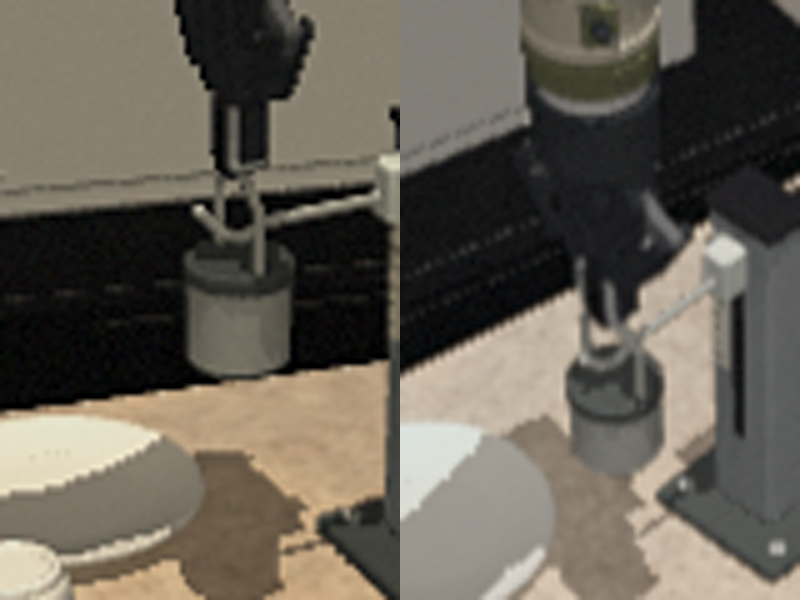

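Emit:
{"op": "arm_command", "data": {
  "motion": [
    {"x": 0,"y": 0,"z": 2,"rx": 0,"ry": 0,"rz": 0,"hand": 1},
    {"x": 0,"y": 0,"z": 5,"rx": 0,"ry": 0,"rz": 0,"hand": 1},
    {"x": 0,"y": 0,"z": 8,"rx": 0,"ry": 0,"rz": 0,"hand": 1},
    {"x": 0,"y": 0,"z": 11,"rx": 0,"ry": 0,"rz": 0,"hand": 1},
    {"x": 0,"y": 0,"z": 14,"rx": 0,"ry": 0,"rz": 0,"hand": 1},
    {"x": 0,"y": 0,"z": 17,"rx": 0,"ry": 0,"rz": 0,"hand": 1},
    {"x": 0,"y": 0,"z": 20,"rx": 0,"ry": 0,"rz": 0,"hand": 1},
    {"x": 0,"y": 0,"z": 22,"rx": 0,"ry": 0,"rz": 0,"hand": 1},
    {"x": 0,"y": 0,"z": 23,"rx": 0,"ry": 0,"rz": 0,"hand": 1},
    {"x": 0,"y": 0,"z": 24,"rx": 0,"ry": 0,"rz": 0,"hand": 1}
  ]
}}

```text
clock: 12.42
tcp_pos: [0.5324, 0.1967, 0.2613]
orientation: [0.0, -0.083, 0.997, -0.0]
wrist_force: [1.2, 1.1, -3.5]
finger_gap: 0.0149
```

Emit:
{"op": "arm_command", "data": {
  "motion": [
    {"x": 0,"y": 0,"z": 1.5,"rx": 0,"ry": 0,"rz": 0,"hand": 1},
    {"x": 0,"y": 0,"z": 3,"rx": 0,"ry": 0,"rz": 0,"hand": 1},
    {"x": 0,"y": 0,"z": 4.5,"rx": 0,"ry": 0,"rz": 0,"hand": 1},
    {"x": 0,"y": 0,"z": 6,"rx": 0,"ry": 0,"rz": 0,"hand": 1},
    {"x": 0,"y": 0,"z": 7.5,"rx": 0,"ry": 0,"rz": 0,"hand": 1},
    {"x": 0,"y": 0,"z": 9,"rx": 0,"ry": 0,"rz": 0,"hand": 1},
    {"x": 0,"y": 0,"z": 10.5,"rx": 0,"ry": 0,"rz": 0,"hand": 1},
    {"x": 0,"y": 0,"z": 12,"rx": 0,"ry": 0,"rz": 0,"hand": 1},
    {"x": 0,"y": 0,"z": 13.5,"rx": 0,"ry": 0,"rz": 0,"hand": 1},
    {"x": 0,"y": 0,"z": 15,"rx": 0,"ry": 0,"rz": 0,"hand": 1}
  ]
}}

```text
clock: 13.68
tcp_pos: [0.5324, 0.1968, 0.2463]
orientation: [0.0, -0.083, 0.997, -0.0]
wrist_force: [0.1, -0.8, -2.0]
finger_gap: 0.0152
```

```bash
cat > fz.py <<'E'
from h import *
import sys
N=int(sys.argv[1]);F=[];Z=[];M=[]
for i in range(N):
    viewer.read_camera("wrist");s=get_state();F.append(s["wrist_force"]);Z.append(s["tcp_pos"]);M.append(s["ft_torque"])
F=np.array(F);print(s["clock"],"F",F.mean(0).round(2),"sd",F.std(0).round(2),"tcp",np.mean(Z,0).round(4),"M",np.mean(M,0).round(3),s["finger_gap"])
E
python3 fz.py 10;python3 both.py both7
```

```text
14.175 F [-0.08  0.17 -2.33] sd [0.47 0.51 0.64] tcp [0.5324 0.1968 0.2463] M [0.004 0.005 0.006] 0.01554484812990349
```

View pics/both7.png

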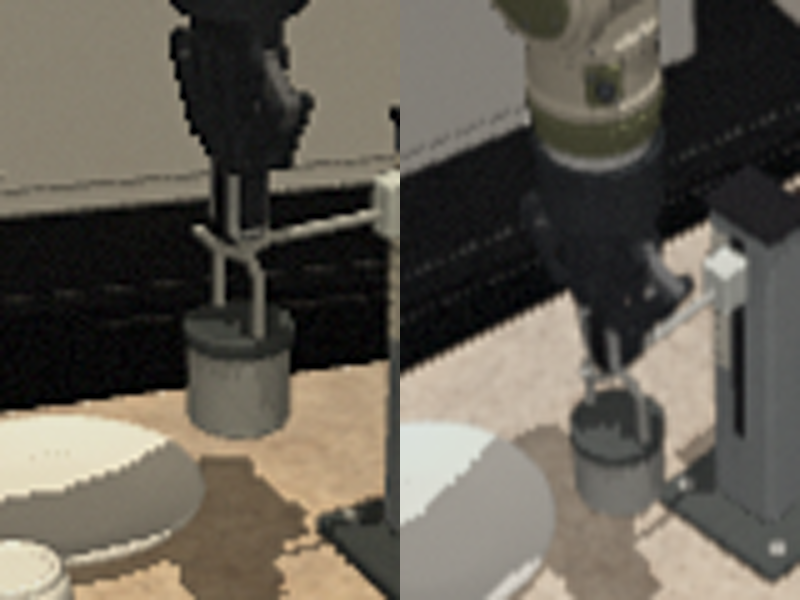

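Emit:
{"op": "arm_command", "data": {
  "motion": [
    {"x": 0,"y": 0,"z": 1.5,"rx": 0,"ry": 0,"rz": 0,"hand": 1},
    {"x": 0,"y": 0,"z": 3,"rx": 0,"ry": 0,"rz": 0,"hand": 1},
    {"x": 0,"y": 0,"z": 4.5,"rx": 0,"ry": 0,"rz": 0,"hand": 1},
    {"x": 0,"y": 0,"z": 6,"rx": 0,"ry": 0,"rz": 0,"hand": 1},
    {"x": 0,"y": 0,"z": 7.5,"rx": 0,"ry": 0,"rz": 0,"hand": 1},
    {"x": 0,"y": 0,"z": 9,"rx": 0,"ry": 0,"rz": 0,"hand": 1},
    {"x": 0,"y": 0,"z": 10.5,"rx": 0,"ry": 0,"rz": 0,"hand": 1},
    {"x": 0,"y": 0,"z": 12,"rx": 0,"ry": 0,"rz": 0,"hand": 1},
    {"x": 0,"y": 0,"z": 13.5,"rx": 0,"ry": 0,"rz": 0,"hand": 1},
    {"x": 0,"y": 0,"z": 15,"rx": 0,"ry": 0,"rz": 0,"hand": 1}
  ]
}}

```text
clock: 15.52
tcp_pos: [0.5324, 0.1968, 0.2313]
orientation: [0.0, -0.083, 0.997, 0.0]
wrist_force: [1.3, -0.2, -1.7]
finger_gap: 0.0158
```

```bash
python3 fz.py 30
```

```text
17.025 F [ 0.67  0.02 -0.89] sd [0.52 0.43 0.48] tcp [0.5324 0.1968 0.2313] M [ 0.003 -0.113  0.007] 0.015195977377723123
```

There's a lateral reaction of +0.67 N in x, so the hanger sits slightly on the front slope of the dip. I nudge it towards the column while lowering further.

Emit:
{"op": "arm_command", "data": {
  "motion": [
    {"x": -0.5,"y": 0,"z": 1,"rx": 0,"ry": 0,"rz": 0,"hand": 1},
    {"x": -1,"y": 0,"z": 2,"rx": 0,"ry": 0,"rz": 0,"hand": 1},
    {"x": -1.5,"y": 0,"z": 3,"rx": 0,"ry": 0,"rz": 0,"hand": 1},
    {"x": -2,"y": 0,"z": 4,"rx": 0,"ry": 0,"rz": 0,"hand": 1},
    {"x": -2.5,"y": 0,"z": 5,"rx": 0,"ry": 0,"rz": 0,"hand": 1},
    {"x": -2.5,"y": 0,"z": 5,"rx": 0,"ry": 0,"rz": 0,"hand": 1}
  ]
}}

```text
clock: 17.77
tcp_pos: [0.5342, 0.197, 0.226]
orientation: [-0.001, -0.083, 0.997, -0.0]
wrist_force: [-3.5, -0.1, -0.1]
finger_gap: 0.0151
```

```bash
python3 fz.py 30
```

```text
19.275 F [-4.73 -1.46 -0.32] sd [0.57 0.53 0.53] tcp [0.5344 0.1971 0.2262] M [-2.700e-01  1.054e+00 -1.000e-03] 0.015106314459417245
```

The lateral force grew to -4.7 N, so the hanger is stuck by friction rather than misplaced. I back off about 2.2 mm.

Emit:
{"op": "arm_command", "data": {
  "motion": [
    {"x": 0.5,"y": 0,"z": 0,"rx": 0,"ry": 0,"rz": 0,"hand": 1},
    {"x": 1,"y": 0,"z": 0,"rx": 0,"ry": 0,"rz": 0,"hand": 1},
    {"x": 1.5,"y": 0,"z": 0,"rx": 0,"ry": 0,"rz": 0,"hand": 1},
    {"x": 1.9,"y": 0,"z": 0,"rx": 0,"ry": 0,"rz": 0,"hand": 1},
    {"x": 2.2,"y": 0,"z": 0,"rx": 0,"ry": 0,"rz": 0,"hand": 1},
    {"x": 2.2,"y": 0,"z": 0,"rx": 0,"ry": 0,"rz": 0,"hand": 1}
  ]
}}

```text
clock: 20.02
tcp_pos: [0.5339, 0.197, 0.2268]
orientation: [0.001, -0.083, 0.997, 0.0]
wrist_force: [2.6, -0.5, -0.2]
finger_gap: 0.0154
```

```bash
python3 fz.py 16; python3 both.py both8; python3 rel.py side
```

```text
20.825 F [ 4.78  0.33 -0.32] sd [0.74 0.56 0.42] tcp [0.5335 0.1969 0.2266] M [ 1.210e-01 -1.043e+00 -1.000e-03] 0.015187293278746771
side tcp a,b,z [  0.6   1.3 226.6]
 hook tip a min [-25.38629616 -12.74599999] ztop tip 236.01781671156945
  a -20 30 b -0.0 z 257.9
  a -10 91 b 1.0 z 256.9
  a 0 23 b -17.8 z 248.1
 extra yaw deg -46.37405117324822 b at 0 mm -7.424457477230602
 lid z med 172.26732689102883 expected 170.15236462805245 201
 upright -1 16 [ -1.3 -25.9]
 upright 1 24 [-0.9 22.6]
```

View pics/both8.png

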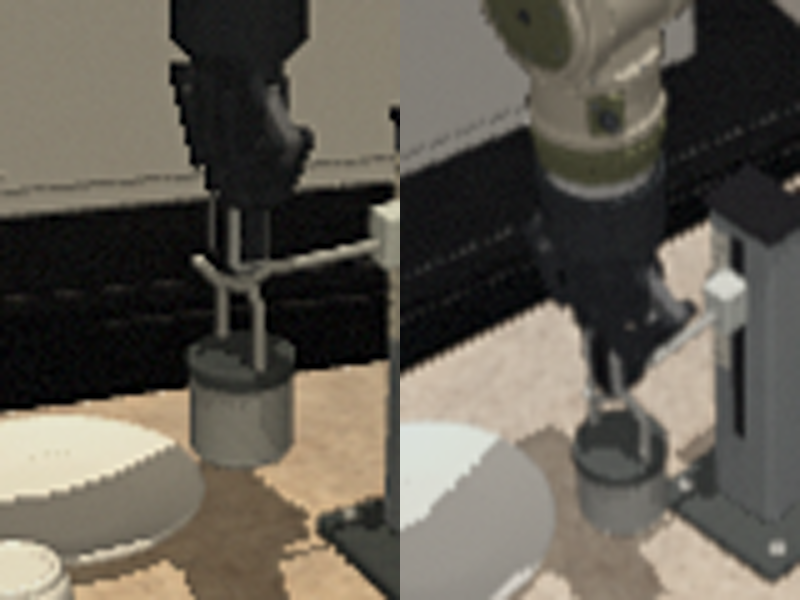

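Emit:
{"op": "arm_command", "data": {
  "motion": [
    {"x": -0.4,"y": 0,"z": 0.3,"rx": 0,"ry": 0,"rz": 0,"hand": 1},
    {"x": -0.8,"y": 0,"z": 0.6,"rx": 0,"ry": 0,"rz": 0,"hand": 1},
    {"x": -1.1,"y": 0,"z": 1,"rx": 0,"ry": 0,"rz": 0,"hand": 1},
    {"x": -1.1,"y": 0,"z": 1.5,"rx": 0,"ry": 0,"rz": 0,"hand": 1},
    {"x": -1.1,"y": 0,"z": 2,"rx": 0,"ry": 0,"rz": 0,"hand": 1},
    {"x": -1.1,"y": 0,"z": 2,"rx": 0,"ry": 0,"rz": 0,"hand": 1}
  ]
}}

```text
clock: 21.72
tcp_pos: [0.5335, 0.1969, 0.2242]
orientation: [-0.0, -0.083, 0.997, -0.0]
wrist_force: [2.3, 1.1, 0.3]
finger_gap: 0.015
```

```bash
python3 fz.py 30
```

```text
23.225 F [ 1.72 -0.11 -0.15] sd [0.74 0.45 0.43] tcp [0.5336 0.197  0.2243] M [-0.036 -0.398 -0.006] 0.015135809785201062
```

Emit:
{"op": "arm_command", "data": {
  "motion": [
    {"x": -0.3,"y": 0,"z": 0.5,"rx": 0,"ry": 0,"rz": 0,"hand": 1},
    {"x": -0.6,"y": 0,"z": 1,"rx": 0,"ry": 0,"rz": 0,"hand": 1},
    {"x": -0.6,"y": 0,"z": 1.5,"rx": 0,"ry": 0,"rz": 0,"hand": 1},
    {"x": -0.6,"y": 0,"z": 2,"rx": 0,"ry": 0,"rz": 0,"hand": 1},
    {"x": -0.6,"y": 0,"z": 2,"rx": 0,"ry": 0,"rz": 0,"hand": 1}
  ],
  "force": 20
}}

```text
clock: 23.85
tcp_pos: [0.5339, 0.197, 0.2221]
orientation: [-0.0, -0.083, 0.997, -0.0]
wrist_force: [-1.5, -0.9, 0.0]
finger_gap: 0.0154
```

```bash
python3 fz.py 30
```

```text
25.35 F [-3.22 -1.02  0.11] sd [0.88 0.39 0.54] tcp [0.5341 0.1971 0.2222] M [-0.212  0.735 -0.008] 0.014990987576416705
```

Emit:
{"op": "arm_command", "data": {
  "motion": [
    {"x": 0.2,"y": 0,"z": 0,"rx": 0,"ry": 0,"rz": 0,"hand": 1},
    {"x": 0.4,"y": 0,"z": 0,"rx": 0,"ry": 0,"rz": 0,"hand": 1},
    {"x": 0.4,"y": 0,"z": 0,"rx": 0,"ry": 0,"rz": 0,"hand": 1}
  ]
}}

```text
clock: 25.72
tcp_pos: [0.5342, 0.1971, 0.2224]
orientation: [0.0, -0.083, 0.997, 0.0]
wrist_force: [-2.7, 0.9, -0.4]
finger_gap: 0.0151
```

```bash
python3 fz.py 14;python3 fz.py 6
```

```text
26.425 F [-2.43 -0.64  0.2 ] sd [0.57 0.57 0.47] tcp [0.5342 0.1971 0.2224] M [-0.143  0.496  0.001] 0.015135704060796047
26.725 F [-1.86 -0.76  0.29] sd [0.44 0.66 0.55] tcp [0.5341 0.197  0.2224] M [-0.11   0.356 -0.006] 0.01538846434228178
```

Emit:
{"op": "arm_command", "data": {
  "motion": [
    {"x": 0.2,"y": 0,"z": 0,"rx": 0,"ry": 0,"rz": 0,"hand": 1},
    {"x": 0.2,"y": 0,"z": 0,"rx": 0,"ry": 0,"rz": 0,"hand": 1},
    {"x": 0.2,"y": 0,"z": 0,"rx": 0,"ry": 0,"rz": 0,"hand": 1},
    {"x": 0.2,"y": 0,"z": 0,"rx": 0,"ry": 0,"rz": 0,"hand": 1}
  ]
}}

```text
clock: 27.22
tcp_pos: [0.534, 0.197, 0.2224]
orientation: [0.0, -0.083, 0.997, 0.0]
wrist_force: [-0.5, 0.5, 0.9]
finger_gap: 0.0152
```

```bash
python3 fz.py 8
```

```text
27.625 F [ 0.5  -0.33  0.51] sd [0.44 0.3  0.5 ] tcp [0.534  0.197  0.2224] M [-0.043 -0.12  -0.003] 0.0150373027420954
```

Emit:
{"op": "arm_command", "data": {
  "motion": [
    {"x": 0,"y": 0,"z": 0,"rx": 0,"ry": 0,"rz": 0,"hand": 0.6},
    {"x": 0,"y": 0,"z": 0,"rx": 0,"ry": 0,"rz": 0,"hand": 0.5},
    {"x": 0,"y": 0,"z": 0,"rx": 0,"ry": 0,"rz": 0,"hand": 0.35},
    {"x": 0,"y": 0,"z": 0,"rx": 0,"ry": 0,"rz": 0,"hand": 0.1},
    {"x": 0,"y": 0,"z": 0,"rx": 0,"ry": 0,"rz": 0,"hand": -0.2}
  ]
}}

```text
clock: 28.25
tcp_pos: [0.5337, 0.197, 0.2223]
orientation: [0.0, -0.083, 0.997, 0.0]
wrist_force: [0.6, 0.4, 0.0]
finger_gap: 0.0507
```

```bash
python3 both.py both9
cat > trk.py <<'E'
from h import *
import sys
N=int(sys.argv[1])
prev=None
for i in range(N):
    p=viewer.read_camera("side"); 
    g=p["image"][100:220,220:300].astype(np.float32).mean(2)
    if prev is None: ref=g
    if prev is not None: print(i,get_state()["clock"],"diff prev %.2f ref %.2f"%(np.abs(g-prev).mean(),np.abs(g-ref).mean()), "shift",np.round(cv2.phaseCorrelate(ref[50:,:],g[50:,:])[0],2))
    prev=g
w,u,v=cloud(p)
q=w[(abs(w[:,0]-.534)<.05)&(abs(w[:,1]-.197)<.05)&(w[:,2]>.15)&(w[:,2]<.18)]
print("lid",np.median(q[:,2]),len(q),q.mean(0))
E
python3 trk.py 6; python3 rel.py side
```

```text
1 28.45 diff prev 1.51 ref 1.51 shift [ 0.03 -0.03]
2 28.5 diff prev 1.57 ref 1.56 shift [ 0.02 -0.04]
3 28.55 diff prev 1.59 ref 1.64 shift [-0.   -0.03]
4 28.6 diff prev 1.56 ref 1.66 shift [-0.02 -0.04]
5 28.65 diff prev 1.51 ref 1.65 shift [-0.01 -0.04]
lid 0.16822932781815372 269 [0.53030049 0.18499211 0.16579296]
side tcp a,b,z [  1.    1.3 222.3]
 hook tip a min [-13.31526327 -11.14880912] ztop tip None
  a -20 7 b -4.1 z 249.8
  a -10 33 b -3.7 z 245.7
 extra yaw deg 16.293292421583363 b at 0 mm -0.40463345384400573
 lid z med 168.99247814808376 expected 165.920718494815 195
 upright -1 27 [  0.1 -25.9]
 upright 1 17 [ 0.4 22.5]
```

View pics/both9.png

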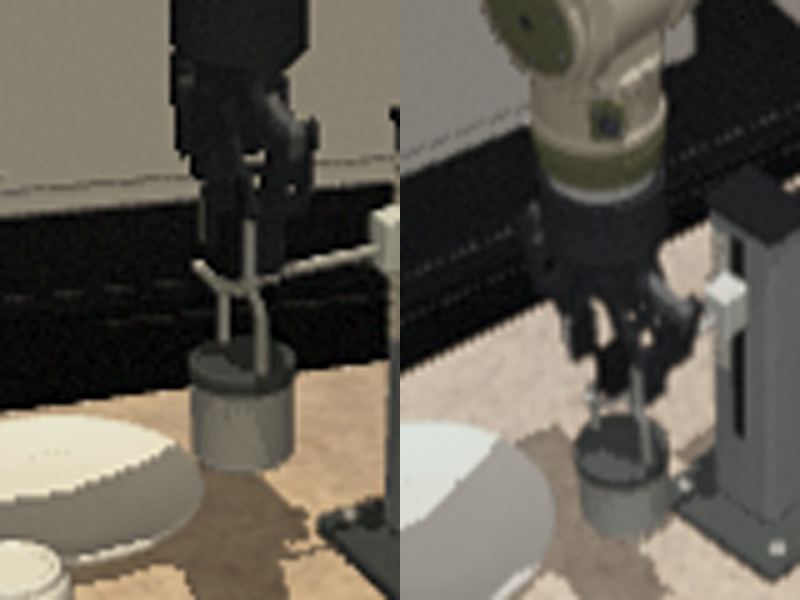

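The caddy hangs still: the picture shift stays under 0.05 px and the fingers stand clear. I wait more than 2 s.

Emit:
{"op": "arm_command", "data": {
  "motion": [
    {"x": 0,"y": 0,"z": 0,"rx": 0,"ry": 0,"rz": 0,"hand": -0.2},
    {"x": 0,"y": 0,"z": 0,"rx": 0,"ry": 0,"rz": 0,"hand": -0.2},
    {"x": 0,"y": 0,"z": 0,"rx": 0,"ry": 0,"rz": 0,"hand": -0.2},
    {"x": 0,"y": 0,"z": 0,"rx": 0,"ry": 0,"rz": 0,"hand": -0.2},
    {"x": 0,"y": 0,"z": 0,"rx": 0,"ry": 0,"rz": 0,"hand": -0.2},
    {"x": 0,"y": 0,"z": 0,"rx": 0,"ry": 0,"rz": 0,"hand": -0.2},
    {"x": 0,"y": 0,"z": 0,"rx": 0,"ry": 0,"rz": 0,"hand": -0.2},
    {"x": 0,"y": 0,"z": 0,"rx": 0,"ry": 0,"rz": 0,"hand": -0.2},
    {"x": 0,"y": 0,"z": 0,"rx": 0,"ry": 0,"rz": 0,"hand": -0.2},
    {"x": 0,"y": 0,"z": 0,"rx": 0,"ry": 0,"rz": 0,"hand": -0.2}
  ]
}}

```text
clock: 29.95
tcp_pos: [0.5338, 0.197, 0.2223]
orientation: [0.0, -0.083, 0.997, -0.0]
wrist_force: [0.0, 0.7, 0.9]
finger_gap: 0.0511
```

Emit:
{"op": "arm_command", "data": {
  "motion": [
    {"x": 0,"y": 0,"z": 0,"rx": 0,"ry": 0,"rz": 0,"hand": -0.2},
    {"x": 0,"y": 0,"z": 0,"rx": 0,"ry": 0,"rz": 0,"hand": -0.2},
    {"x": 0,"y": 0,"z": 0,"rx": 0,"ry": 0,"rz": 0,"hand": -0.2},
    {"x": 0,"y": 0,"z": 0,"rx": 0,"ry": 0,"rz": 0,"hand": -0.2},
    {"x": 0,"y": 0,"z": 0,"rx": 0,"ry": 0,"rz": 0,"hand": -0.2},
    {"x": 0,"y": 0,"z": 0,"rx": 0,"ry": 0,"rz": 0,"hand": -0.2}
  ]
}}

```text
clock: 30.7
tcp_pos: [0.5338, 0.197, 0.2223]
orientation: [0.0, -0.083, 0.997, -0.0]
wrist_force: [-0.1, 0.5, -0.4]
finger_gap: 0.051
```

```bash
python3 trk.py 3; python3 rel.py scene
python3 - <<'E'
from h import *
p=viewer.read_camera("wrist");save(p,"wrist10")
E
```

```text
1 30.8 diff prev 1.53 ref 1.53 shift [-0.01 -0.04]
2 30.85 diff prev 1.53 ref 1.54 shift [-0.02 -0.  ]
lid 0.16844583830533466 270 [0.53023712 0.18480775 0.16570319]
scene tcp a,b,z [  1.    1.3 222.3]
 hook tip a min [-10.12165671  -9.63824045] ztop tip None
  a -10 27 b -2.5 z 247.9
  a 0 18 b -4.3 z 250.2
 extra yaw deg 1.742082884228215 b at 0 mm -2.316991870823758
 lid z med 166.62143321271031 expected 165.9294197892619 198
 upright -1 13 [  1.8 -26.3]
 upright 1 9 [ 1.5 20.7]
```

View pics/wrist10.png

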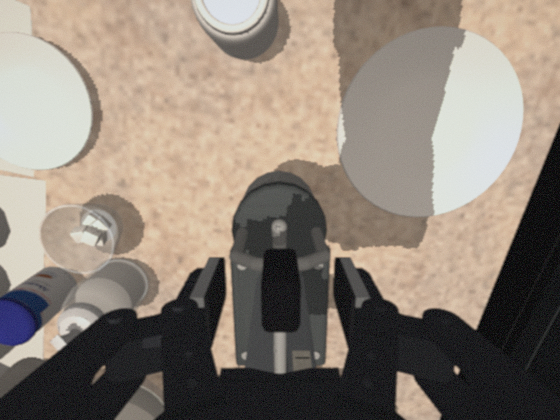

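Still hanging motionless after about 2.5 s, with the grip centred between the fingers at column ~280. I re-grip gently.

Emit:
{"op": "arm_command", "data": {
  "motion": [
    {"x": 0,"y": 0,"z": 0,"rx": 0,"ry": 0,"rz": 0,"hand": 0.1},
    {"x": 0,"y": 0,"z": 0,"rx": 0,"ry": 0,"rz": 0,"hand": 0.4},
    {"x": 0,"y": 0,"z": 0,"rx": 0,"ry": 0,"rz": 0,"hand": 0.5},
    {"x": 0,"y": 0,"z": 0,"rx": 0,"ry": 0,"rz": 0,"hand": 0.55},
    {"x": 0,"y": 0,"z": 0,"rx": 0,"ry": 0,"rz": 0,"hand": 0.6},
    {"x": 0,"y": 0,"z": 0,"rx": 0,"ry": 0,"rz": 0,"hand": 0.64},
    {"x": 0,"y": 0,"z": 0,"rx": 0,"ry": 0,"rz": 0,"hand": 0.68},
    {"x": 0,"y": 0,"z": 0,"rx": 0,"ry": 0,"rz": 0,"hand": 0.75},
    {"x": 0,"y": 0,"z": 0,"rx": 0,"ry": 0,"rz": 0,"hand": 1},
    {"x": 0,"y": 0,"z": 0,"rx": 0,"ry": 0,"rz": 0,"hand": 1}
  ],
  "force": 20
}}

```text
clock: 32.2
tcp_pos: [0.5337, 0.1969, 0.2223]
orientation: [0.0, -0.083, 0.997, -0.0]
wrist_force: [-0.0, -0.9, -0.8]
finger_gap: 0.0158
```

Emit:
{"op": "arm_command", "data": {
  "motion": [
    {"x": 0,"y": 0,"z": 0,"rx": 0,"ry": 0,"rz": 0,"hand": 1},
    {"x": 0,"y": 0,"z": 0,"rx": 0,"ry": 0,"rz": 0,"hand": 1}
  ],
  "force": 50
}}

```text
clock: 32.45
tcp_pos: [0.5337, 0.1969, 0.2223]
orientation: [0.0, -0.083, 0.997, -0.0]
wrist_force: [-0.6, -0.4, 0.9]
finger_gap: 0.0153
```

```bash
python3 fz.py 8
```

```text
32.85 F [-0.02 -0.98  0.  ] sd [0.45 0.36 0.37] tcp [0.5338 0.197  0.2223] M [-0.136  0.011  0.017] 0.015115946759355271
```

Emit:
{"op": "arm_command", "data": {
  "motion": [
    {"x": 0,"y": 0,"z": -1,"rx": 0,"ry": 0,"rz": 0,"hand": 1},
    {"x": 0,"y": 0,"z": -3,"rx": 0,"ry": 0,"rz": 0,"hand": 1},
    {"x": 0,"y": 0,"z": -5,"rx": 0,"ry": 0,"rz": 0,"hand": 1},
    {"x": 0,"y": 0,"z": -7,"rx": 0,"ry": 0,"rz": 0,"hand": 1},
    {"x": 0,"y": 0,"z": -9,"rx": 0,"ry": 0,"rz": 0,"hand": 1},
    {"x": 0,"y": 0,"z": -11,"rx": 0,"ry": 0,"rz": 0,"hand": 1},
    {"x": 0,"y": 0,"z": -13,"rx": 0,"ry": 0,"rz": 0,"hand": 1},
    {"x": 0,"y": 0,"z": -15,"rx": 0,"ry": 0,"rz": 0,"hand": 1},
    {"x": 0,"y": 0,"z": -17,"rx": 0,"ry": 0,"rz": 0,"hand": 1},
    {"x": 0,"y": 0,"z": -19,"rx": 0,"ry": 0,"rz": 0,"hand": 1}
  ]
}}

```text
clock: 34.1
tcp_pos: [0.5337, 0.197, 0.2413]
orientation: [-0.0, -0.083, 0.997, -0.0]
wrist_force: [0.7, -1.4, -3.2]
finger_gap: 0.0152
```

Emit:
{"op": "arm_command", "data": {
  "motion": [
    {"x": 0,"y": 0,"z": -2,"rx": 0,"ry": 0,"rz": 0,"hand": 1},
    {"x": 0,"y": 0,"z": -4,"rx": 0,"ry": 0,"rz": 0,"hand": 1},
    {"x": 0,"y": 0,"z": -6,"rx": 0,"ry": 0,"rz": 0,"hand": 1},
    {"x": 0,"y": 0,"z": -8,"rx": 0,"ry": 0,"rz": 0,"hand": 1},
    {"x": 0,"y": 0,"z": -10,"rx": 0,"ry": 0,"rz": 0,"hand": 1},
    {"x": 0,"y": 0,"z": -11.5,"rx": 0,"ry": 0,"rz": 0,"hand": 1},
    {"x": 0,"y": 0,"z": -13,"rx": 0,"ry": 0,"rz": 0,"hand": 1},
    {"x": 0,"y": 0,"z": -14.5,"rx": 0,"ry": 0,"rz": 0,"hand": 1},
    {"x": 0,"y": 0,"z": -16,"rx": 0,"ry": 0,"rz": 0,"hand": 1},
    {"x": 0,"y": 0,"z": -18,"rx": 0,"ry": 0,"rz": 0,"hand": 1}
  ]
}}

```text
clock: 35.35
tcp_pos: [0.5336, 0.197, 0.2593]
orientation: [-0.0, -0.083, 0.997, -0.0]
wrist_force: [-0.1, -0.5, -3.8]
finger_gap: 0.0149
```

Emit:
{"op": "arm_command", "data": {
  "motion": [
    {"x": 0,"y": 0,"z": -2,"rx": 0,"ry": 0,"rz": 0,"hand": 1},
    {"x": 0,"y": 0,"z": -4,"rx": 0,"ry": 0,"rz": 0,"hand": 1},
    {"x": 0,"y": 0,"z": -7,"rx": 0,"ry": 0,"rz": 0,"hand": 1},
    {"x": 0,"y": 0,"z": -10,"rx": 0,"ry": 0,"rz": 0,"hand": 1},
    {"x": 0,"y": 0,"z": -13,"rx": 0,"ry": 0,"rz": 0,"hand": 1},
    {"x": 0,"y": 0,"z": -16,"rx": 0,"ry": 0,"rz": 0,"hand": 1},
    {"x": 0,"y": 0,"z": -19,"rx": 0,"ry": 0,"rz": 0,"hand": 1},
    {"x": 0,"y": 0,"z": -22,"rx": 0,"ry": 0,"rz": 0,"hand": 1},
    {"x": 0,"y": 0,"z": -25,"rx": 0,"ry": 0,"rz": 0,"hand": 1},
    {"x": 0,"y": 0,"z": -25,"rx": 0,"ry": 0,"rz": 0,"hand": 1}
  ]
}}

```text
clock: 36.6
tcp_pos: [0.5339, 0.197, 0.2847]
orientation: [0.0, -0.083, 0.997, 0.0]
wrist_force: [-0.7, 0.9, -4.1]
finger_gap: 0.0154
```

```bash
python3 both.py both11; python3 rel.py side
```

```text
side tcp a,b,z [  0.9   1.3 284.2]
 hook tip a min [-27.73603397 -23.5042125 ] ztop tip 265.69999296428244
  a -30 7 b -0.9 z 262.9
  a -20 11 b -2.3 z 253.6
  a -10 18 b 0.1 z 252.7
  a 0 20 b -3.4 z 265.6
  a 20 8 b 1.9 z 250.3
  a 30 11 b 1.9 z 250.8
  a 40 7 b 0.9 z 252.0
  a 50 9 b -1.2 z 251.2
  a 60 7 b 0.3 z 252.3
 extra yaw deg 1.7194821394156763 b at 0 mm -1.0871837153360495
 lid z med 230.67213061055148 expected 227.8085893602485 188
 upright -1 60 [ -0.9 -13.7]
 upright 1 28 [ 5.  13.1]
```

View pics/both11.png

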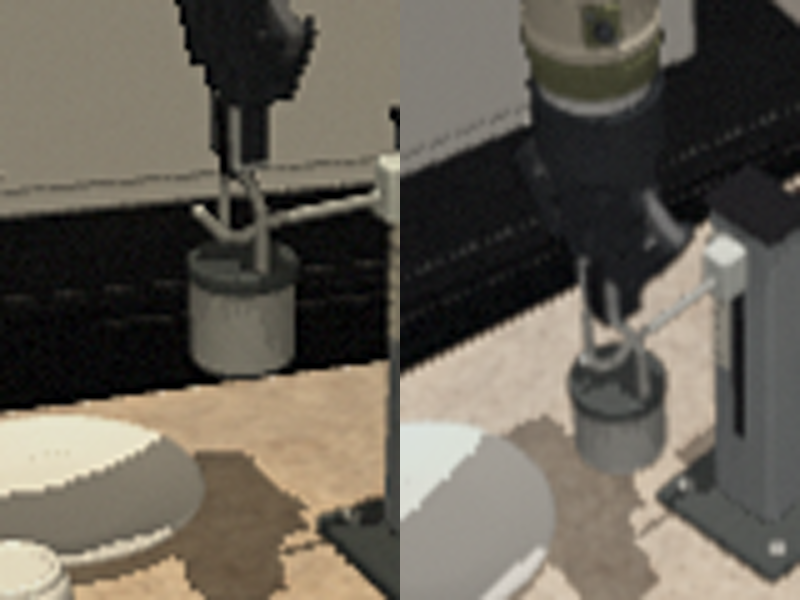

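The hook is back at the top, and the caddy hangs free in the gripper with the same clearances as on entry. I back straight out.

Emit:
{"op": "arm_command", "data": {
  "motion": [
    {"x": 3,"y": 0,"z": 0,"rx": 0,"ry": 0,"rz": 0,"hand": 1},
    {"x": 7,"y": 0,"z": 0,"rx": 0,"ry": 0,"rz": 0,"hand": 1},
    {"x": 12,"y": 0,"z": 0,"rx": 0,"ry": 0,"rz": 0,"hand": 1},
    {"x": 17,"y": 0,"z": 0,"rx": 0,"ry": 0,"rz": 0,"hand": 1},
    {"x": 22,"y": 0,"z": 0,"rx": 0,"ry": 0,"rz": 0,"hand": 1},
    {"x": 27,"y": 0,"z": 0,"rx": 0,"ry": 0,"rz": 0,"hand": 1},
    {"x": 32,"y": 0,"z": 0,"rx": 0,"ry": 0,"rz": 0,"hand": 1},
    {"x": 37,"y": 0,"z": 0,"rx": 0,"ry": 0,"rz": 0,"hand": 1},
    {"x": 43,"y": 0,"z": 0,"rx": 0,"ry": 0,"rz": 0,"hand": 1},
    {"x": 49,"y": 0,"z": 0,"rx": 0,"ry": 0,"rz": 0,"hand": 1}
  ]
}}

```text
clock: 38.0
tcp_pos: [0.485, 0.1888, 0.2843]
orientation: [0.0, -0.083, 0.997, -0.0]
wrist_force: [0.4, -0.2, -4.1]
finger_gap: 0.0153
```

Emit:
{"op": "arm_command", "data": {
  "motion": [
    {"x": 6,"y": 0,"z": 0,"rx": 0,"ry": 0,"rz": 0,"hand": 1},
    {"x": 13,"y": 0,"z": 0,"rx": 0,"ry": 0,"rz": 0,"hand": 1},
    {"x": 20,"y": 0,"z": 0,"rx": 0,"ry": 0,"rz": 0,"hand": 1},
    {"x": 22,"y": 0,"z": 0,"rx": 0,"ry": 0,"rz": 0,"hand": 1}
  ]
}}

```text
clock: 38.5
tcp_pos: [0.4632, 0.1852, 0.2844]
orientation: [0.0, -0.083, 0.997, 0.0]
wrist_force: [1.3, -0.1, -4.6]
finger_gap: 0.0149
```

```bash
python3 both.py both12
python3 - <<'E'
from h import *
from scipy.optimize import least_squares
for n in ["side","scene"]:
    p=viewer.read_camera(n); w,u,v=cloud(p); T=get_state()["tcp_pos"]
    b=w[(abs(w[:,0]-T[0])<.035)&(abs(w[:,1]-T[1])<.04)&(w[:,2]>T[2]-.11)&(w[:,2]<T[2]-.062)]
    r=least_squares(lambda s:np.hypot(b[:,0]-s[0],b[:,1]-s[1])-.0315,[T[0],T[1]],loss="soft_l1",f_scale=.002);print(n,"caddy axis - tcp mm",(r.x-T[:2])*1e3,len(b),T)
    ms=finder.masks_of(p,"saucer")
    for m in ms[:3]:
        q,_,_=cloud(p,m["region"])
        if len(q)>50 and abs(np.median(q[:,1])+.07)<.05:
            C=np.percentile(q[:,:2],[1,99],0); q2=q[q[:,2]<.03]
            f=cv2.minEnclosingCircle((q2[:,:2]*1000).astype(np.float32)); 
            hull=cv2.convexHull((q2[:,:2]*1000).astype(np.float32)).reshape(-1,2)
            e=cv2.fitEllipse(hull)
            print("saucer",m["score"],C.mean(0),f,e)
E
```

```text
side caddy axis - tcp mm [1.31515121 2.91442541] 327 [0.46378535 0.18527283 0.28439711]
saucer 0.63 [ 0.49887421 -0.07189551] ((501.5359191894531, -65.17483520507812), 78.93389892578125) ((501.86834716796875, -62.87710189819336), (138.4808807373047, 161.53445434570312), 160.18234252929688)
scene caddy axis - tcp mm [4.22307457 1.08177086] 195 [0.46394053 0.18530213 0.28431842]
saucer 0.73 [ 0.50053178 -0.07353741] ((499.45074462890625, -67.31502532958984), 75.3743667602539) ((501.7278747558594, -70.04061126708984), (135.07958984375, 147.82566833496094), 159.8423309326172)
```

View pics/both12.png

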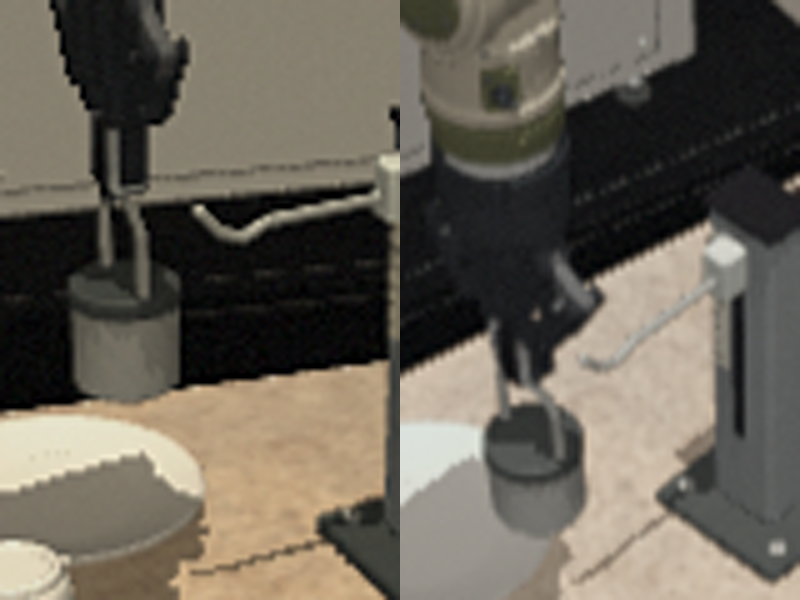

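```bash
cat > tilt.py <<'E'
from h import *
from scipy.optimize import least_squares
def fit(ps,T,off):
    P=[]
    for p in ps:
        w,u,v=cloud(p)
        P.append(w[(abs(w[:,0]-T[0])<.045)&(abs(w[:,1]-T[1])<.045)&(w[:,2]>T[2]-.115)&(w[:,2]<T[2]-off-.0445-.004)])
    b=np.vstack(P)-T
    lids=[]
    for p in ps:
        w,u,v=cloud(p)
        l=w[(np.hypot(w[:,0]-T[0],w[:,1]-T[1])<.026)&(abs(w[:,2]-(T[2]-off-.0445))<.008)]-T
        c=np.linalg.lstsq(np.c_[l[:,:2],np.ones(len(l))],l[:,2],rcond=None)[0]; lids.append((np.degrees(c[:2]).round(1),round(c[2]*1e3,1),len(l)))
    def f(s):
        z=b[:,2]+.085
        return np.hypot(b[:,0]-s[0]-s[2]*z,b[:,1]-s[1]-s[3]*z)-.0310
    r=least_squares(f,[0,0,0,0],loss="soft_l1",f_scale=.002)
    print("axis at z-85 mm",(r.x[:2]*1e3).round(1),"slope dx/dz,dy/dz deg",np.degrees(r.x[2:]).round(1),len(b),"lid slopes(dz/dx,dz/dy) ",lids)
if __name__=="__main__":
    p=np.load("side4.npy",allow_pickle=True).item(); fit([p],np.array([.4694,.1843,.2914]),.0119)
    T=get_state()["tcp_pos"]; a=viewer.read_camera("side"); b=viewer.read_camera("scene")
    fit([a],T,.0108); fit([b],T,.0108); fit([a,b],T,.0108)
E
python3 tilt.py
```

```text
axis at z-85 mm [0.9 2.9] slope dx/dz,dy/dz deg [ 0.  -1.2] 374 lid slopes(dz/dx,dz/dy)  [(array([-0.2,  0.9]), np.float64(-53.3), 111)]
axis at z-85 mm [1.2 2.1] slope dx/dz,dy/dz deg [-0.3 -1.8] 370 lid slopes(dz/dx,dz/dy)  [(array([0.2, 0.8]), np.float64(-52.6), 116)]
axis at z-85 mm [3.8 0.4] slope dx/dz,dy/dz deg [-1.1 -2.7] 237 lid slopes(dz/dx,dz/dy)  [(array([ 0.8, -0.2]), np.float64(-55.5), 149)]
axis at z-85 mm [2.2 1.5] slope dx/dz,dy/dz deg [-0.6 -2.3] 607 lid slopes(dz/dx,dz/dy)  [(array([0.2, 0.8]), np.float64(-52.6), 116), (array([ 0.8, -0.2]), np.float64(-55.5), 149)]
```

Emit:
{"op": "arm_command", "data": {
  "motion": [
    {"x": 0,"y": -10,"z": 0,"rx": 0,"ry": 0,"rz": 0,"hand": 1},
    {"x": 1,"y": -35,"z": 0,"rx": 0,"ry": 0,"rz": 0,"hand": 1},
    {"x": 2,"y": -70,"z": 0,"rx": 0,"ry": 0,"rz": 0,"hand": 1},
    {"x": 3,"y": -105,"z": 0,"rx": 0,"ry": 0,"rz": 0,"hand": 1},
    {"x": 5,"y": -140,"z": 0,"rx": 0,"ry": 0,"rz": 0,"hand": 1},
    {"x": 6,"y": -175,"z": 10,"rx": 0,"ry": 0,"rz": 0,"hand": 1},
    {"x": 7,"y": -210,"z": 25,"rx": 0,"ry": 0,"rz": 0,"hand": 1},
    {"x": 8,"y": -240,"z": 45,"rx": 0,"ry": 0,"rz": 0,"hand": 1},
    {"x": 8,"y": -257,"z": 65,"rx": 0,"ry": 0,"rz": 0,"hand": 1},
    {"x": 8,"y": -261,"z": 80,"rx": 0,"ry": 0,"rz": 0,"hand": 1}
  ]
}}

```text
clock: 40.15
tcp_pos: [0.4987, -0.0749, 0.2033]
orientation: [-0.0, -0.082, 0.997, 0.0]
wrist_force: [0.4, 0.4, -3.4]
finger_gap: 0.0151
```

Emit:
{"op": "arm_command", "data": {
  "motion": [
    {"x": 0,"y": 0,"z": 4,"rx": 0,"ry": 0,"rz": 0,"hand": 1},
    {"x": 0,"y": 0,"z": 4,"rx": 0,"ry": 0,"rz": 0,"hand": 1},
    {"x": 0,"y": 0,"z": 4,"rx": 0,"ry": 0,"rz": 0,"hand": 1}
  ]
}}

```text
clock: 40.52
tcp_pos: [0.4994, -0.073, 0.2012]
orientation: [0.001, -0.083, 0.997, -0.0]
wrist_force: [0.1, 1.7, -3.1]
finger_gap: 0.0155
```

```bash
cat > sau.py <<'E'
from h import *
from scipy.optimize import least_squares
T=get_state()["tcp_pos"];print(T,get_state()["clock"])
ims=[]
for n in ["side","scene","wrist"]:
    p=viewer.read_camera(n); w,u,v=cloud(p)
    c=np.array([.4995,-.074])
    # image boundary: mask white-ish pixels projecting near saucer; fit circle r=.0675 on the outer rim
    ms=[m for m in finder.masks_of(p,"saucer")]
    for m in ms:
        reg=m["region"]; K=np.array(p["intrinsics"]);R,t=RT(p); C=-R.T@t
        cs,_=cv2.findContours(reg.astype(np.uint8),cv2.RETR_EXTERNAL,cv2.CHAIN_APPROX_NONE)
        k=max(cs,key=len).reshape(-1,2).astype(float)
        d=np.c_[(k[:,0]-K[0,2])/K[0,0],(k[:,1]-K[1,2])/K[1,1],np.ones(len(k))]@R
        s=(.0145-C[2])/d[:,2]; P=C+d*s[:,None]
        if np.linalg.norm(P[:,:2].mean(0)-c)>.06: continue
        r=least_squares(lambda s:np.hypot(P[:,0]-s[0],P[:,1]-s[1])-.0675,c,loss="soft_l1",f_scale=.001)
        e=np.abs(r.fun); print(n,m["score"],"saucer centre",r.x.round(4),"res med",np.median(e))
    off=.0108
    b=w[(abs(w[:,0]-T[0])<.04)&(abs(w[:,1]-T[1])<.04)&(w[:,2]>T[2]-.112)&(w[:,2]<T[2]-.062)]
    if len(b)>30:
        r=least_squares(lambda s:np.hypot(b[:,0]-s[0],b[:,1]-s[1])-.0315,T[:2],loss="soft_l1",f_scale=.002);print("   caddy body",r.x.round(4),"rel tcp",((r.x-T[:2])*1e3).round(1))
    if n=="wrist": ims.append(cv2.resize(p["image"][:,:,::-1],(400,300)))
    else:
        a=p["image"][180:300,220:340,::-1] if n=="scene" else p["image"][190:310,230:350,::-1]; ims.append(cv2.resize(a,(300,300),interpolation=cv2.INTER_CUBIC))
cv2.imwrite("pics/sau%d.png"%int(get_state()["clock"]*100),np.hstack([ims[0],ims[1]]));cv2.imwrite("pics/sauw%d.png"%int(get_state()["clock"]*100),ims[2])
E
python3 sau.py; ls pics
```

```text
[ 0.49936699 -0.0729525   0.2011732 ] 40.525
   caddy body [ 0.5013 -0.0703] rel tcp [2.  2.6]
scene 0.84 saucer centre [ 0.4994 -0.0756] res med 0.0020977188450709283
   caddy body [ 0.5041 -0.0723] rel tcp [4.8 0.7]
wrist 0.91 saucer centre [ 0.4996 -0.0722] res med 0.0010371737615789203
   caddy body [ 0.5027 -0.0727] rel tcp [3.3 0.3]
both11.png
both12.png
both5.png
both6.png
both7.png
both8.png
both9.png
cad0.png
sau4082.png
sauw4082.png
scene0.png
scene1.png
scene1s.png
scene4.png
side0.png
side1.png
side1s.png
side2.png
side3.png
side4.png
wrist1.png
wrist10.png
wrist2.png
wrist3.png
wrist4.png
```

View pics/sau4082.png

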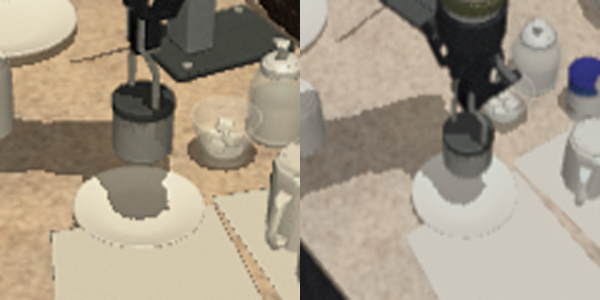

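Emit:
{"op": "arm_command", "data": {
  "motion": [
    {"x": 0,"y": 0,"z": 10,"rx": 0,"ry": 0,"rz": 0,"hand": 1},
    {"x": 1,"y": -1,"z": 25,"rx": 0,"ry": 0,"rz": 0,"hand": 1},
    {"x": 1.5,"y": -1,"z": 40,"rx": 0,"ry": 0,"rz": 0,"hand": 1},
    {"x": 1.5,"y": -1,"z": 50,"rx": 0,"ry": 0,"rz": 0,"hand": 1},
    {"x": 1.5,"y": -1,"z": 58,"rx": 0,"ry": 0,"rz": 0,"hand": 1},
    {"x": 1.5,"y": -1,"z": 63,"rx": 0,"ry": 0,"rz": 0,"hand": 1},
    {"x": 1.5,"y": -1,"z": 66,"rx": 0,"ry": 0,"rz": 0,"hand": 1},
    {"x": 1.5,"y": -1,"z": 66,"rx": 0,"ry": 0,"rz": 0,"hand": 1},
    {"x": 1.5,"y": -1,"z": 66,"rx": 0,"ry": 0,"rz": 0,"hand": 1}
  ]
}}

```text
clock: 41.95
tcp_pos: [0.4979, -0.0748, 0.1347]
orientation: [0.0, -0.083, 0.997, -0.0]
wrist_force: [-0.2, 0.2, -3.4]
finger_gap: 0.0152
```

```bash
python3 fz.py 5; python3 sau.py; ls -t pics|head -2
```

```text
42.2 F [-0.11 -0.15 -3.8 ] sd [0.53 0.33 0.65] tcp [ 0.4978 -0.0748  0.1346] M [-0.015  0.007 -0.017] 0.015251762819939079
[ 0.49773399 -0.07474079  0.1345101 ] 42.2
side 0.81 saucer centre [ 0.4977 -0.069 ] res med 0.002019682241031301
   caddy body [ 0.4994 -0.072 ] rel tcp [1.7 2.7]
scene 0.7 saucer centre [ 0.5007 -0.0742] res med 0.0023751270849870984
   caddy body [ 0.5021 -0.074 ] rel tcp [4.4 0.7]
wrist 0.98 saucer centre [ 0.4996 -0.0724] res med 0.0012328845277011294
   caddy body [ 0.501  -0.0741] rel tcp [3.3 0.6]
sauw4250.png
sau4250.png
```

View pics/sau4250.png

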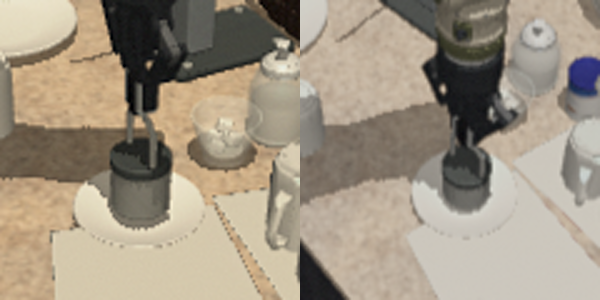

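View pics/sauw4250.png

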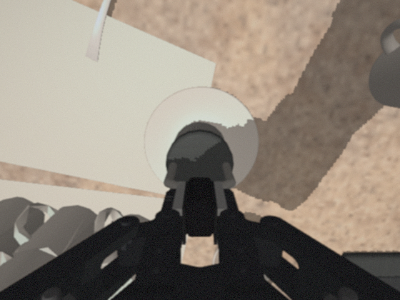

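Emit:
{"op": "arm_command", "data": {
  "motion": [
    {"x": 0.5,"y": 0.8,"z": 2,"rx": 0,"ry": 0,"rz": 0,"hand": 1},
    {"x": 1,"y": 1.6,"z": 4,"rx": 0,"ry": 0,"rz": 0,"hand": 1},
    {"x": 1,"y": 1.6,"z": 6,"rx": 0,"ry": 0,"rz": 0,"hand": 1},
    {"x": 1,"y": 1.6,"z": 7.5,"rx": 0,"ry": 0,"rz": 0,"hand": 1},
    {"x": 1,"y": 1.6,"z": 8.5,"rx": 0,"ry": 0,"rz": 0,"hand": 1},
    {"x": 1,"y": 1.6,"z": 9,"rx": 0,"ry": 0,"rz": 0,"hand": 1}
  ]
}}

```text
clock: 43.25
tcp_pos: [0.4964, -0.0733, 0.1253]
orientation: [0.0, -0.083, 0.997, -0.0]
wrist_force: [-0.2, -0.2, -3.7]
finger_gap: 0.0153
```

Emit:
{"op": "arm_command", "data": {
  "motion": [
    {"x": 0,"y": 0,"z": 0.5,"rx": 0,"ry": 0,"rz": 0,"hand": 1},
    {"x": 0,"y": 0,"z": 1,"rx": 0,"ry": 0,"rz": 0,"hand": 1}
  ]
}}

```text
clock: 43.5
tcp_pos: [0.4964, -0.0733, 0.1243]
orientation: [0.0, -0.083, 0.997, -0.0]
wrist_force: [-0.3, 0.5, -3.5]
finger_gap: 0.0156
```

```bash
python3 fz.py 5
```

```text
43.75 F [ 0.33 -0.2  -3.66] sd [0.29 0.47 0.4 ] tcp [ 0.4964 -0.0733  0.1243] M [ 0.005  0.024 -0.024] 0.015245511143702102
```

Emit:
{"op": "arm_command", "data": {
  "motion": [
    {"x": 0,"y": 0,"z": 0.5,"rx": 0,"ry": 0,"rz": 0,"hand": 1},
    {"x": 0,"y": 0,"z": 1,"rx": 0,"ry": 0,"rz": 0,"hand": 1}
  ]
}}

```text
clock: 44.0
tcp_pos: [0.4967, -0.0734, 0.1239]
orientation: [0.0, -0.083, 0.997, -0.0]
wrist_force: [-0.6, -0.4, 4.5]
finger_gap: 0.0151
```

```bash
python3 fz.py 5
```

```text
44.25 F [-1.17 -0.17  2.77] sd [0.39 0.38 1.11] tcp [ 0.4967 -0.0734  0.1239] M [0.094 0.376 0.002] 0.015144468347231795
```

Contact is made gently, with about 6 N on the saucer. I release.

Emit:
{"op": "arm_command", "data": {
  "motion": [
    {"x": 0,"y": 0,"z": -0.3,"rx": 0,"ry": 0,"rz": 0,"hand": 1},
    {"x": 0,"y": 0,"z": -0.3,"rx": 0,"ry": 0,"rz": 0,"hand": 0.62},
    {"x": 0,"y": 0,"z": -0.3,"rx": 0,"ry": 0,"rz": 0,"hand": 0.5},
    {"x": 0,"y": 0,"z": -0.3,"rx": 0,"ry": 0,"rz": 0,"hand": 0.3},
    {"x": 0,"y": 0,"z": -0.3,"rx": 0,"ry": 0,"rz": 0,"hand": 0},
    {"x": 0,"y": 0,"z": -0.3,"rx": 0,"ry": 0,"rz": 0,"hand": -0.3},
    {"x": 0,"y": 0,"z": -0.3,"rx": 0,"ry": 0,"rz": 0,"hand": -0.3}
  ],
  "force": 20
}}

```text
clock: 45.12
tcp_pos: [0.4964, -0.0733, 0.1236]
orientation: [0.0, -0.083, 0.997, -0.0]
wrist_force: [-0.2, 0.0, 0.0]
finger_gap: 0.0557
```

Emit:
{"op": "arm_command", "data": {
  "motion": [
    {"x": 0,"y": 0,"z": -4,"rx": 0,"ry": 0,"rz": 0,"hand": -0.3},
    {"x": 0,"y": 0,"z": -12,"rx": 0,"ry": 0,"rz": 0,"hand": -0.3},
    {"x": 0,"y": 0,"z": -25,"rx": 0,"ry": 0,"rz": 0,"hand": -0.3},
    {"x": 0,"y": 0,"z": -45,"rx": 0,"ry": 0,"rz": 0,"hand": -0.3},
    {"x": 0,"y": 0,"z": -70,"rx": 0,"ry": 0,"rz": 0,"hand": -0.3},
    {"x": 0,"y": 0,"z": -95,"rx": 0,"ry": 0,"rz": 0,"hand": -0.3},
    {"x": 0,"y": 0,"z": -115,"rx": 0,"ry": 0,"rz": 0,"hand": -0.3},
    {"x": 0,"y": 0,"z": -120,"rx": 0,"ry": 0,"rz": 0,"hand": -0.3},
    {"x": 0,"y": 0,"z": -120,"rx": 0,"ry": 0,"rz": 0,"hand": -0.3}
  ]
}}

```text
clock: 46.25
tcp_pos: [0.4965, -0.0733, 0.2439]
orientation: [0.0, -0.083, 0.997, -0.0]
wrist_force: [0.2, -0.1, -0.6]
finger_gap: 0.0553
```

```bash
sed 's/^T=get_state.*/T=np.array([.4967,-.0734,.1235]);print(get_state())/' sau.py > sau2.py; python3 sau2.py; ls -t pics|head -2
python3 - <<'E'
from h import *
p=viewer.read_camera("scene");save(p,"sceneF")
E
```

```text
{'clock': 46.25, 'joint_pos': array([-3.06757967e-01,  1.66962550e-01, -1.13358369e-01,  1.28957810e+00,
        1.16777354e-05, -4.72555141e-01]), 'qvel': array([ 0.00033045,  0.01230725, -0.02512558, -0.00911092, -0.00039183,
       -0.00032809]), 'tau': array([ 2.13971635e-02, -4.03991282e+01,  3.04942703e+01,  9.93889337e-02,
       -6.94017353e-05,  3.82850078e-05]), 'tcp_pos': array([ 0.49649142, -0.07334574,  0.24392579]), 'orientation': array([ 4.17240837e-04, -8.28036650e-02,  9.96565779e-01, -1.65029389e-04]), 'wrist_force': array([ 0.18423298, -0.07313773, -0.56883862]), 'ft_torque': array([-0.01614262,  0.05677315, -0.00040402]), 'finger_gap': 0.055259446198082346}
   caddy body [ 0.498  -0.0708] rel tcp [1.3 2.6]
scene 0.97 saucer centre [ 0.501 -0.075] res med 0.0029084947680828727
   caddy body [ 0.501  -0.0725] rel tcp [4.3 0.9]
   caddy body [ 0.4996 -0.0728] rel tcp [2.9 0.6]
sauw4655.png
sau4655.png
```

View pics/sceneF.png

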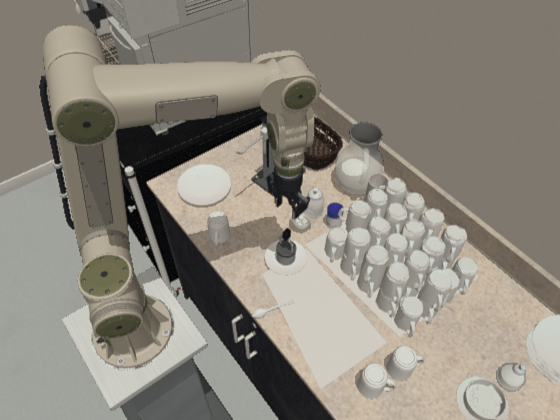

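View pics/sau4655.png

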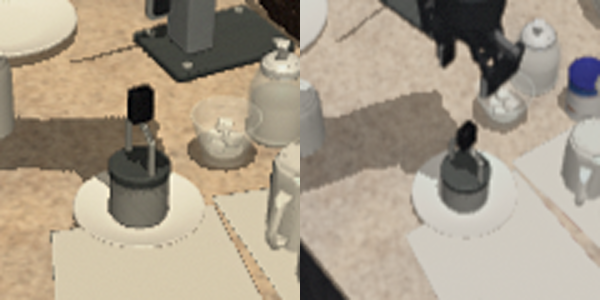

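View pics/sauw4655.png

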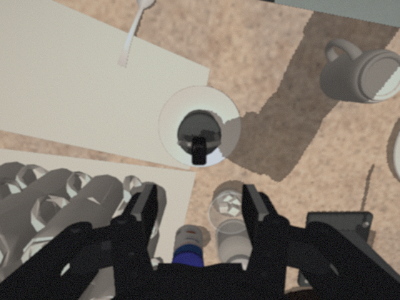

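The caddy stands upright in the middle of the saucer, with the mug and bowl where they were and the gripper clear. I hand in.

```bash
python3 -c "
from workcell import hand_in
print(hand_in())"
```

```text
the job is handed in; nothing more can be done
None
```

The caddy was weighed on the hook and now stands upright in the middle of the smaller saucer. I handed the job in at about 46.5 s of the 72 s allowed.

- **Weighing:** I gripped the caddy (about 3.6 N) and lowered it onto the hook at 8–16 mm/s, easing in until the wrist force was close to zero. I then let go. It hung for about 2.5 s with no movement visible in the side camera (picture shift under 0.05 px). The stretch was about 33 mm, judged from how far I lowered it.
- **Placing:** I lifted it at 12–16 mm/s until the hook was back at the top, then backed out without snagging. I lowered it until it pressed on the saucer floor with about 6 N, let go and withdrew.
- **Last checks:** The final pictures show it upright, about 2–3 mm from the saucer's centre; the cameras differ by about that much. The mug and bowl appear not to have moved, and the gripper is clear.

**What went less well:**
- **Sideways push:** While easing the weight over, I tried a 2.5 mm sideways correction. It met friction and pushed the hook sideways with up to about 5 N. I had brought that down to roughly zero before letting go.
- **Hook speed:** I could not measure it directly, so it is only inferred from the arm's slow moves and the still pictures.

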